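Record shot of a batch of film gates

ROBOT

A 6-joint arm with a two-finger parallel gripper is mounted at the origin on the work surface. World frame = base frame: x ahead of the robot, y to its left, z up, the work surface at z = 0. Lengths are in m, angles in degrees, forces in N, time in s.
With the tool pointing down it reaches from about 0.35 to 0.875 m from the base axis. Payload 4.2 kg.
Tool frame: the origin (TCP) lies on the mounting face of the last link; the fingertips stand 182 mm ahead of it and the grasp point (between the pads) lies 164 mm ahead of it (r.tcp_to_grasp is the distance from the TCP to the grasp point, in m); z points along the fingers, y is the line along which they close (so a half turn about z gives the same grasp; the last joint's range is limited). The gripper opens to 87 mm and grips with 3 to 60 N. Pads are 19 mm wide; open, the fingers measure 117 mm over their backs; the gripper's body (75 mm by 190 mm) begins 51 mm behind the grasp point.
Start: joints at [-51.646, 22.042, 0.453, 0, -68.411, -14.817], TCP at [0.25, -0.573, 0.405] pointing down, gripper open.
Joint ranges: [-179.83, 179.83], [-69.29, 118.12], [-61.27, 80.66], [-181.25, 117.63], [-171.15, -9.14], [-177.46, 177.46]. Speed limits (degrees/s): [159.86, 159.86, 180, 180, 180, 180].

INTERFACE

Orientations are given as a 3x3 rotation matrix whose columns are the frame's x, y, z axes.
In Python, from station import sense, eyes, r gives the robot as it stands.
- The arm moves only by the tool jog_arm, never from a script. Its argument "increments" is a list of rows, each a list of 4 numbers: the shift along the tool's x, y, z normalised to -1 to 1, where 1 is 0.02 m, then the turn about the tool's z normalised to -1 to 1, where 1 is 0.08 rad. A call has 1 to 10 rows; each row shifts and turns the commanded pose from where the row before left it, along the tool's axes as they then stand; what a row does not reach is not made up. A row lasts 1/10 s, in which the tool goes at most 50 mm and 8.59 degrees, less where a joint would pass 70% of its speed; a pose out of reach is approached as far as the arm can. A call with a number of a shift or a turn outside -1 to 1 is refused whole. A call with a gripper value outside its range is refused whole. "grip" is the finger opening in mm, from 0 to 87, set as the call begins (left out, the last holds). The fingers move at their own pace and stop on an object; the grip force is fixed at half the most. Time passes only in rows, so rows that do not move let the fingers close. It gives the time, the measured TCP pose, the force, the opening and the grip force at its end, in the units of the state.
- sense(): the state, without advancing time (a new reading comes with each control period).
- eyes.capture(name): name is "scene" or "top" or "wrist"; returns the picture (400x640x3 uint8, blue, green, red); there is no depth.
- eyes.get_calibration(name): a dict with "camera_matrix" (3x3 intrinsics, pixels), "R" (3x3) and "t" (3): a world point X has camera coordinates R X + t; the wrist camera has in their place "T_tool_cam" (4x4, takes a point from camera to tool coordinates, whose origin is the TCP and whose axes are the flange's). Camera axes: x right, y down, z forward; pixel columns grow to the right and rows downward; lengths in m; the calibration is good to about 2 mm. A picture is of the moment at which its call begins: read the wrist's pose just before it. get_calibration takes no time and is no camera call.
- r.finish_job(): hands the job in; it is judged then, once.
Trained networks look in the newest picture that a camera, given by its name, has taken for a name from the list of things; names that differ only in an ending like _2 or _b are one class to them, and where a whole thing is asked for, a point or a joint stands for the part that bears it (a point fixed in the world has none). Each returns a list of dicts, best first, with "conf" (0 to 1); they miss things now and then, are a little off and sometimes report something else, mostly with a low value. They report only what shows in the picture. A call takes as long as a camera call. They do not tell look-alikes from the thing itself.
- eyes.spot_in(camera, name): "centre" ([x, y, z] in m, in world coordinates, good to about 4 mm: the middle of the surface that is visible of it).
- eyes.outline_of(camera, name): "mask" (400x640 bool, what is visible of it).
The state is a dict: "time_s": time; "joints": joint angles; "joint_velocities": joint speeds; "effort": joint torques, N m; "tcp_pos": TCP position; "ee_rot": TCP orientation; "wrist_force": force on the tool from outside, world axes, zero at the start; "moment": the same for the moment, N m; "gripper_width": opening from 0.0 (shut) to 1.0 (fully open); "gripper_force": force on a finger pad.
Only numpy, scipy, OpenCV 4.12 (cv2) and the standard library are available. Lean on these libraries where they do the work, as an engineer would, in place of code of your own. Each camera call takes 0.05 s, during which the arm holds its last target. There are 200 camera calls.

TASK

Take the record photograph of this batch of printed film gates: set every gate on the sloped copy board, flat against it and standing on a short edge on the ledge, then wind the camera's advance lever fully to its stop, let it spring back and press the shutter fully down while all the gates are still in place. Afterwards lay all the gates flat in the grey tray, side by side, not one on another. Leave the tube, spool and jar alone.

Things in the scene. Friction and masses are not known exactly. Their poses are not given: they have to be found in the camera images.
- gate_green: green printed film gate (a picture-frame for film; may be absent): flat rectangular frame 54 x 40 mm, 12 mm thick, with a 36 x 24 mm window; both faces alike; about 22 g. Origin at its centre; x along the 54 mm side, y along the 40 mm side, z through the 12 mm thickness. Starts lying flat on the bench.
- gate_blue: blue printed film gate (a picture-frame for film; may be absent): flat rectangular frame 54 x 40 mm, 12 mm thick, with a 36 x 24 mm window; both faces alike; about 22 g. Origin at its centre; x along the 54 mm side, y along the 40 mm side, z through the 12 mm thickness. Starts lying flat on the bench.
- gate_red: red printed film gate (a picture-frame for film; may be absent): flat rectangular frame 54 x 40 mm, 12 mm thick, with a 36 x 24 mm window; both faces alike; about 22 g. Origin at its centre; x along the 54 mm side, y along the 40 mm side, z through the 12 mm thickness. Starts lying flat on the bench.
- gate_orange: orange printed film gate (a picture-frame for film; may be absent): flat rectangular frame 54 x 40 mm, 12 mm thick, with a 36 x 24 mm window; both faces alike; about 22 g. Origin at its centre; x along the 54 mm side, y along the 40 mm side, z through the 12 mm thickness. Starts lying flat on the bench.
- copyboard: sloped grey face of the copy easel, fixed: 340 mm long, 35 degrees from level, 78 mm from ledge to top edge, facing the camera. An aluminium ledge strip (6 mm thick) along its low edge stands 9 mm proud of the face. Origin: midway along the ledge, in the corner where face meets strip, 50 mm above the bench; x points straight up the slope, y along the ledge, z out of the face.
- easel: the easel's plywood box foot, fixed, under the copy board: an upright apron below the ledge goes down to the bench, the foot reaches 62 mm back from the ledge; the board's top edge is about 95 mm above the bench. Origin on the bench below the copy board's origin; its x points back from the ledge. A gate let go above the ledge may stick instead of sliding down to it.
- tray: open grey tray, fixed in place for the job: 220 mm (its x) by 170 mm (its y) outside, 30 mm high, walls and floor 4 mm thick. Origin at the centre of its underside, z up.
- advance_lever (a joint): film-advance lever on the camera's top plate: 0 = at rest, grows as the lever swings counter-clockwise seen from above, 1.4 rad = hard against its stop. A spring drives it back to 0 when let go; pushing the tab takes about 2 N at rest and 5 N at the stop.
- camera: film camera fixed on a bench post: black body 58 mm (its x) by 150 mm (its y), silver top plate 180 mm above the bench, lens looking along -x; lever, button and viewfinder housing stand on the top plate. Origin on the bench at the foot of the post, z up.
- lever_pivot (a point): on the lever's vertical pivot axis, level with the top of the lever's tab, 28 mm above the top plate; fixed, axes as the camera's. The silver hub here has 13 mm radius and rises 11 mm above the top plate. At rest the tab lies 43 mm from this axis, 15 degrees counter-clockwise (from above) from the camera's +x, just behind its rear face.
- lever_tab (a point): top centre of the red upright tab at the end of the lever: round post, 11 mm across, 43 mm from the pivot; it stands 18 mm above the lever's flat arm, and the arm's top is 10 mm above the camera's top plate. Nothing else stands near it.
- shutter (a joint): shutter release button, 0 = up, 0.005 m = fully down; about 1.4 N to start and 5 N fully down; springs back.
- shutter_top (a point): centre of the top face of the red shutter button, 15 mm across, standing 10 mm above the camera's top plate; 40 mm from the lever pivot. The black viewfinder housing (15 mm high) begins 28 mm from the button's centre on the other side. Presses straight down.
- black_tube: black printed tube, 42 mm across on a 56 mm foot, 91 mm tall, standing loose; bystander. Origin at the centre of its underside.
- blue_spool: blue printed spool, 32 mm across, 52 mm tall, standing loose; bystander. Origin at the centre of its underside.
- screw_jar: small glass jar with a black lid, 48 mm across, 60 mm tall, standing loose; bystander. Origin at the centre of its underside.
There are look-alikes about, which are no part of the job. Leave any pink or white look-alike of the gate_orange alone.

How it is judged (in metres and radians):
On the way, in this order (a step that is already met when the one before it is completed fails the run):
1. every gate present lies flat against the copy board, long side up the slope (0.2 rad), short edge within 4 mm of the ledge strip, let go (x of gate_green in the frame of copyboard between 0.0235 and 0.031 m and y of gate_green in the frame of copyboard between -0.15 and 0.15 m and z of gate_green in the frame of copyboard between 0.003 and 0.009 m and angle between the z axis of each of gate_green, gate_blue, gate_red, gate_orange and the z axis of copyboard, either way round below 0.12 rad and angle between the x axis of each of gate_green, gate_blue, gate_red, gate_orange and the x axis of copyboard, either way round below 0.2 rad and linear speed of each of gate_green, gate_blue, gate_red, gate_orange below 0.03 m/s and contact force between the fingers and gate_green below 0.1 N and x of gate_blue in the frame of copyboard between 0.0235 and 0.031 m and y of gate_blue in the frame of copyboard between -0.15 and 0.15 m and z of gate_blue in the frame of copyboard between 0.003 and 0.009 m and contact force between the fingers and gate_blue below 0.1 N and x of gate_red in the frame of copyboard between 0.0235 and 0.031 m and y of gate_red in the frame of copyboard between -0.15 and 0.15 m and z of gate_red in the frame of copyboard between 0.003 and 0.009 m and contact force between the fingers and gate_red below 0.1 N and x of gate_orange in the frame of copyboard between 0.0235 and 0.031 m and y of gate_orange in the frame of copyboard between -0.15 and 0.15 m and z of gate_orange in the frame of copyboard between 0.003 and 0.009 m and contact force between the fingers and gate_orange below 0.1 N), for 0.3 s.
2. the advance lever is swung to its stop (value of joint advance_lever above 1.32 rad), for 0.05 s.
3. the advance lever has sprung back to rest (value of joint advance_lever below 0.08 rad), for 0.1 s.
4. the shutter button is pressed fully down, lever at rest, all gates still in place on the copy board (all of step 1 and value of joint shutter above 0.004 m and value of joint advance_lever below 0.08 rad), for 0.05 s.
At the end, for the whole second after the job is handed in: Every gate present lies flat (within 0.12 rad) on the tray's floor, inside its walls, not on another gate, at rest; the lever has sprung back (below 0.08 rad) and the shutter button is up (within 1.5 mm) (x of gate_green in the frame of tray between -0.106 and 0.106 m and y of gate_green in the frame of tray between -0.081 and 0.081 m and z of gate_green in the frame of tray between 0.005 and 0.0145 m and angle between the z axis of each of gate_green, gate_blue, gate_red, gate_orange and the z axis of tray, either way round below 0.12 rad and linear speed of each of gate_green, gate_blue, gate_red, gate_orange below 0.03 m/s and x of gate_blue in the frame of tray between -0.106 and 0.106 m and y of gate_blue in the frame of tray between -0.081 and 0.081 m and z of gate_blue in the frame of tray between 0.005 and 0.0145 m and x of gate_red in the frame of tray between -0.106 and 0.106 m and y of gate_red in the frame of tray between -0.081 and 0.081 m and z of gate_red in the frame of tray between 0.005 and 0.0145 m and x of gate_orange in the frame of tray between -0.106 and 0.106 m and y of gate_orange in the frame of tray between -0.081 and 0.081 m and z of gate_orange in the frame of tray between 0.005 and 0.0145 m and value of joint advance_lever below 0.08 rad and value of joint shutter below 0.0015 m); the robot touches nothing.
It fails at once if a bystander (tube, spool or jar) is moved by more than 30 mm or tipped over (distance of any of black_tube, blue_spool, screw_jar from where it was at the start of the episode above 0.03 m or angle between any of black_tube, blue_spool, screw_jar's own z axis and vertical above 0.5 rad).
Of gate_green, gate_blue, gate_red, gate_orange only 2 to 4 are there at a start; the rules pass over those that are not, and their reading is None.
At some moment in a run one of gate_green, gate_blue, gate_red, gate_orange may be knocked a few centimetres aside while the robot is not near it.
Once in a run the grip may slacken for a moment while it holds something.
It also fails if it takes over 210 s, if anything falls off the work surface, if the arm or the gripper's body presses on something with over 40 N, if the wrist force passes 120 N, or if a joint passes its speed limit or range.

## Working session

There is one attempt and no reset: what is moved stays moved. The work goes in short steps, Python scripts to look and compute and a tool call to move; the robot and the scene stay as the last step left them, time stands still between calls to the robot, and variables do not carry over. Pictures are saved under pics/ and viewed, at most 14 in all, crops included, and the job is handed in when it is done.

Besides the shell and the picture viewer there is one more tool, called after "Call:" in YAML: its name, and indented under it one key for each argument. jog_arm: Moves the arm, as the interface text tells. Its arguments: {"type":"object","properties":{"increments":{"type":"array"},"grip":{"type":"number"}},"required":["increments"]}

```bash
mkdir -p pics; ls; cat > h.py <<'E'
import numpy as np, cv2
from station import sense, eyes, r
def cam(n):
    c=eyes.get_calibration(n); K=np.array(c["camera_matrix"])
    if "R" in c: R=np.array(c["R"]); t=np.array(c["t"])
    else:
        s=sense(); T=np.eye(4); T[:3,:3]=s["ee_rot"]; T[:3,3]=s["tcp_pos"]
        M=np.linalg.inv(T@np.array(c["T_tool_cam"])); R=M[:3,:3]; t=M[:3,3]
    return K,R,t
def proj(C,X):
    K,R,t=C; p=(R@np.atleast_2d(X).T).T+t; p=p@K.T; return p[:,:2]/p[:,2:]
def back(C,uv,z):
    K,R,t=C; uv=np.atleast_2d(uv); d=np.c_[uv,np.ones(len(uv))]@np.linalg.inv(K).T@R; o=-R.T@t
    return o+d*((z-o[2])/d[:,2])[:,None]
def ray(C,uv):
    K,R,t=C; d=R.T@np.linalg.inv(K)@np.r_[uv,1]; return -R.T@t,d/np.linalg.norm(d)
def tri(*obs):
    A=0;b=0
    for C,uv in obs:
        o,d=ray(C,uv); P=np.eye(3)-np.outer(d,d); A=A+P; b=b+P@o
    return np.linalg.solve(A,b)
E
python3 - <<'E'
from h import *
np.set_printoptions(precision=4,suppress=True)
s=sense(); print(s)
for n in("scene","top"):
    cv2.imwrite(f"pics/{n}0.png",eyes.capture(n)); print(n,*cam(n))
    for o in("gate_green","gate_blue","gate_red","gate_orange","copyboard","tray","camera","lever_tab","shutter_top","black_tube","blue_spool","screw_jar"):
        print(o,[(np.round(d["centre"],3),round(d["conf"],2)) for d in eyes.spot_in(n,o)][:4])
print(eyes.get_calibration("wrist"))
E
```

```text
pics
{'time_s': 0.0, 'joints': array([-51.6447,  22.0915,   0.3787,  -0.0288, -68.4105, -14.818 ]), 'joint_velocities': array([ 0.0427,  0.0063, -0.0219,  0.0165,  0.1158, -0.0947]), 'effort': array([  0.0003, -39.0668,  18.7402,   4.2195,   0.011 ,  -0.0002]), 'tcp_pos': array([ 0.2496, -0.5728,  0.4036]), 'ee_rot': array([[-0.9169, -0.3992, -0.001 ],
       [-0.3992,  0.9169,  0.002 ],
       [ 0.0001,  0.0022, -1.    ]]), 'wrist_force': array([-0.1048,  0.5878,  0.6281]), 'moment': array([0.0099, 0.0064, 0.0236]), 'gripper_force': 0.0, 'gripper_width': 1.0049304731817459}
scene [[420.0366   0.     321.5207]
 [  0.     420.0366 203.7746]
 [  0.       0.       1.    ]] [[-0.2012  0.9793  0.0222]
 [ 0.5624  0.134  -0.816 ]
 [-0.802  -0.1517 -0.5777]] [ 0.1967 -0.1991  1.3845]
gate_green []
gate_blue []
gate_red [(array([0.521, 0.121, 0.015]), 0.83)]
gate_orange [(array([ 0.349, -0.057,  0.012]), 0.77), (array([0.427, 0.05 , 0.012]), 0.71), (array([0.597, 0.044, 0.01 ]), 0.65), (array([0.337, 0.123, 0.014]), 0.59)]
copyboard [(array([0.587, 0.259, 0.071]), 0.78)]
tray [(array([ 0.587,
[... 979 characters left out ...]
array([ 0.707, -0.275,  0.057]), 0.53), (array([0.803, 0.075, 0.078]), 0.49)]
shutter_top [(array([ 0.443, -0.333,  0.186]), 0.48), (array([ 0.438, -0.329,  0.182]), 0.18)]
black_tube [(array([0.805, 0.072, 0.07 ]), 0.8)]
blue_spool [(array([ 0.379, -0.16 ,  0.026]), 0.72), (array([ 0.486, -0.364,  0.189]), 0.64)]
screw_jar [(array([ 0.706, -0.276,  0.056]), 0.64)]
{'camera_matrix': array([[314.9807,   0.    , 321.2983],
       [  0.    , 314.9807, 203.7305],
       [  0.    ,   0.    ,   1.    ]]), 'T_tool_cam': array([[-0.0003, -0.9554, -0.2953,  0.0813],
       [ 1.    , -0.0005,  0.0004,  0.0007],
       [-0.0005, -0.2953,  0.9554,  0.0204],
       [ 0.    ,  0.    ,  0.    ,  1.    ]])}
```

View pics/scene0.png

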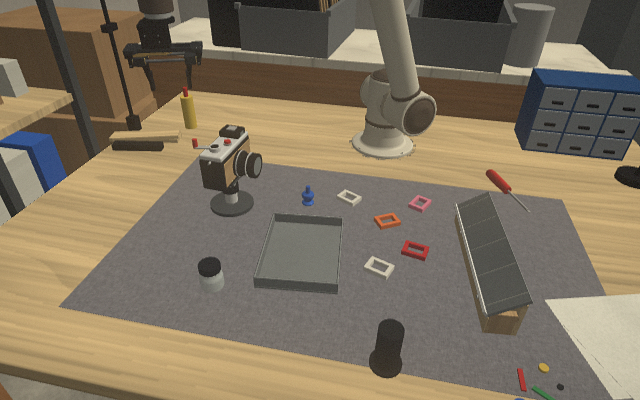

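View pics/top0.png

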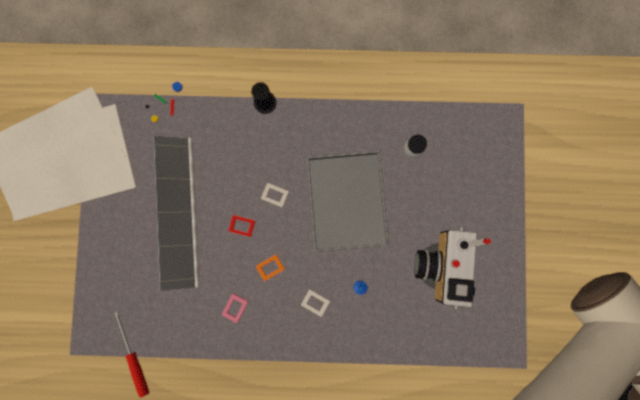

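Both pictures agree. Gate candidates in the top view are red (242,226), orange (270,268), pink (234,308) and whites (315,303) and (275,195). Red and orange fit by colour; green and blue are absent. I'll confirm in an enlarged crop and measure.

```bash
cat >> h.py <<'E'
def colmask(img,name):
    h=cv2.cvtColor(img,cv2.COLOR_BGR2HSV); H,S,V=cv2.split(h)
    if name=="red": m=((H<6)|(H>174))&(S>165)&(V>70)
    else: m=(H>=6)&(H<20)&(S>190)&(V>90)
    return m
def gate(C,img,name,near,z=0.012,rad=60):
    """fit gate rect from colour mask nearest `near`(world xy) on plane z -> centre, long-axis angle, sizes"""
    m=colmask(img,name).astype(np.uint8); m=cv2.morphologyEx(m,cv2.MORPH_CLOSE,np.ones((3,3)))
    n,l,st,ce=cv2.connectedComponentsWithStats(m)
    uv=proj(C,np.r_[near,z])[0]
    k=[i for i in range(1,n) if st[i,4]>40 and np.hypot(*(ce[i]-uv))<rad]
    if not k: return None
    i=max(k,key=lambda i:st[i,4]); ys,xs=np.where(l==i)
    W=back(C,np.c_[xs,ys].astype(float),z)[:,:2]
    (c,sz,a)=cv2.minAreaRect((W*1e4).astype(np.float32)); c=np.array(c)/1e4; sz=np.array(sz)/1e4
    if sz[0]<sz[1]: a+=90; sz=sz[::-1]
    return c,(a+90)%180-90,sz,ce[i]
E
python3 - <<'E'
from h import *
np.set_printoptions(precision=4,suppress=True)
A=cv2.imread("pics/top0.png");B=cv2.imread("pics/scene0.png")
for n,c in(("red",(.519,.12)),("orange",(.422,.049))):
    g=[]
    for q,I in(("top",A),("scene",B)):
        C=cam(q); v=gate(C,I,n,c); print(n,q,v); g.append((C,v[3]))
    print(" tri",tri(*g))
a=cv2.resize(A[125:305,145:290],None,fx=2.7,fy=2.7,interpolation=cv2.INTER_CUBIC)
b=cv2.resize(B[180:340,360:540],None,fx=2.2,fy=2.2,interpolation=cv2.INTER_CUBIC)
b=cv2.copyMakeBorder(b,0,a.shape[0]-b.shape[0],0,0,cv2.BORDER_CONSTANT)
cv2.imwrite("pics/crop1.png",np.hstack([a,b]));print(a.shape,b.shape)
E
```

```text
red top (array([0.5184, 0.1179]), 77.5073471069336, array([0.0532, 0.0378]), array([241.2049, 225.3902]))
red scene (array([0.5215, 0.1203]), 77.62393188476562, array([0.0534, 0.0379]), array([415.471 , 248.7826]))
 tri [0.5187 0.1201 0.0091]
orange top (array([0.4239, 0.0484]), -57.58493423461914, array([0.0523, 0.0376]), array([269.4254, 267.2652]))
orange scene NoneTraceback (most recent call last):
  File "<stdin>", line 7, in <module>
TypeError: 'NoneType' object is not subscriptable
```

```bash
sed -i 's/(H<20)&(S>190)&(V>90)/(H<20)\&(S>150)\&(V>90)/' h.py
python3 - <<'E'
from h import *
np.set_printoptions(precision=4,suppress=True)
A=cv2.imread("pics/top0.png");B=cv2.imread("pics/scene0.png")
a=cv2.resize(A[125:305,145:290],None,fx=2.7,fy=2.7,interpolation=cv2.INTER_CUBIC)
b=cv2.resize(B[180:340,360:540],None,fx=2.2,fy=2.2,interpolation=cv2.INTER_CUBIC)
b=cv2.copyMakeBorder(b,0,a.shape[0]-b.shape[0],0,0,cv2.BORDER_CONSTANT)
cv2.imwrite("pics/crop1.png",np.hstack([a,b]));print(a.shape,b.shape)
print(cv2.cvtColor(B,cv2.COLOR_BGR2HSV)[216:227:2,376:400:3].reshape(-1,3).tolist())
g=[]
for q,I in(("top",A),("scene",B)):
        C=cam(q); v=gate(C,I,"orange",(.422,.049)); print(q,v); g.append((C,v[3])) if v else 0
if len(g)==2: print(" tri",tri(*g))
E
```

```text
(486, 392, 3) (486, 396, 3)
[[8, 149, 194], [10, 172, 209], [9, 173, 200], [10, 170, 162], [9, 156, 152], [10, 147, 123], [10, 173, 214], [20, 7, 115], [10, 177, 212], [10, 168, 173], [10, 156, 141], [10, 156, 144], [9, 163, 142], [10, 130, 118], [10, 170, 174], [10, 170, 201], [11, 151, 115], [10, 172, 215], [10, 121, 135], [15, 38, 122], [15, 17, 122], [30, 4, 118], [10, 144, 117], [10, 181, 206], [9, 132, 104], [10, 176, 215], [10, 96, 149], [14, 59, 130], [9, 154, 192], [10, 164, 202], [10, 174, 215], [9, 170, 187], [13, 65, 117], [9, 137, 119], [9, 178, 211], [9, 173, 218], [10, 172, 187], [10, 160, 156], [10, 161, 135], [9, 149, 142], [15, 21, 123], [9, 133, 100], [9, 163, 155], [10, 156, 139], [9, 161, 138], [10, 164, 140], [9, 114, 136], [7, 50, 127]]
top (array([0.4236, 0.0483]), -58.1831111907959, array([0.0548, 0.0399]), array([269.6455, 267.2239]))
scene (array([0.4313, 0.0503]), -56.24851608276367, array([0.0594, 0.0494]), array([387.2821, 220.4829]))
 tri [0.4234 0.0502 0.0056]
```

View pics/crop1.png

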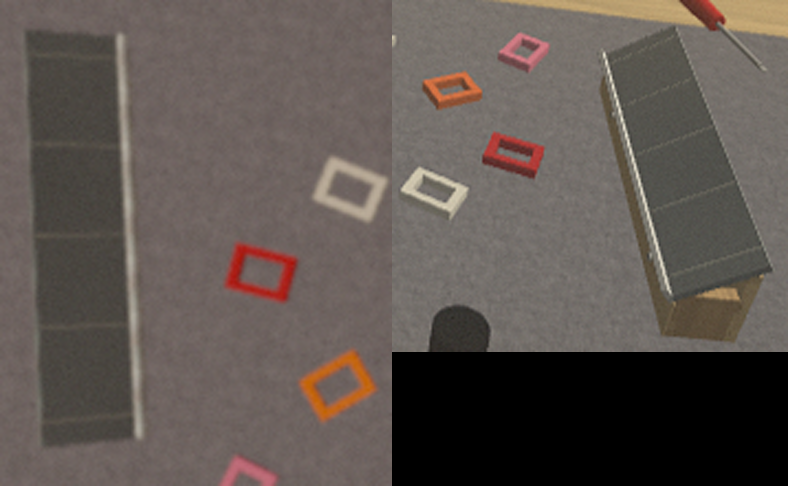

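The crop confirms it: red (262,272) and orange (337,385) are true gates, and the pink and white ones are look-alikes to leave. The white ledge strip is on the board's -y side, so up-slope is world +y. Next I'll measure the ledge, tray and camera parts.

```bash
python3 - <<'E'
from h import *
np.set_printoptions(precision=4,suppress=True)
A=cv2.imread("pics/top0.png");B=cv2.imread("pics/scene0.png")
CT=cam("top");CS=cam("scene")
def fit(I,box,horizontal=False):
    u0,u1,v0,v1=box; g=cv2.cvtColor(I,cv2.COLOR_BGR2GRAY)[v0:v1,u0:u1].astype(float)
    P=[]
    for i,row in enumerate(g):
        w=np.clip(row-np.median(row)-45,0,None)
        if w.sum()>20: P.append((u0+(w*np.arange(len(row))).sum()/w.sum(),v0+i))
    return np.array(P,np.float32)
P=fit(A,(183,203,130,295)); print(len(P),P[0],P[-1])
W=back(CT,P.astype(float),.0555); vx,vy,x0,y0=cv2.fitLine(W[:,:2].astype(np.float32),cv2.DIST_HUBER,0,1e-4,1e-4).ravel()
print("top strip ends",W[0],W[-1],"dir",np.degrees(np.arctan2(vy,vx)),x0,y0,"res",np.std((W[:,:2]-[x0,y0])@[-vy,vx]))
# board extent via networks
for q in("top","scene"):
    eyes.capture(q)
    for o in("copyboard","tray"):
        d=eyes.outline_of(q,o)
        if not d: print(q,o,"none");continue
        m=d[0]["mask"].astype(np.uint8); cs,_=cv2.findContours(m,cv2.RETR_EXTERNAL,cv2.CHAIN_APPROX_NONE)
        c=max(cs,key=cv2.contourArea); a=cv2.approxPolyDP(c,6,True)[:,0]; print(q,o,d[0]["conf"],a.tolist())
        if o=="tray": print(" at z=.03",back(cam(q),a.astype(float),.03)[:,:2].tolist())
# red blobs on camera
for q,I,b in(("top",A,(430,500,220,310)),("scene",B,(185,265,120,190))):
    h=cv2.cvtColor(I,cv2.COLOR_BGR2HSV);m=(((h[...,0]<8)|(h[...,0]>170))&(h[...,1]>120)&(h[...,2]>90)).astype(np.uint8)
    M=np.zeros_like(m);M[b[2]:b[3],b[0]:b[1]]=m[b[2]:b[3],b[0]:b[1]]
    n,l,st,ce=cv2.connectedComponentsWithStats(M); print(q,[(ce[i],st[i].tolist()) for i in range(1,n) if st[i,4]>3])
E
```

```text
55 [189.7045 156.    ] [196.0165 286.    ]
top strip ends [0.6714 0.2352 0.0555] [0.3791 0.2057 0.0555] dir 5.765773 0.48805338 0.21676293 res 0.00013931215323643818
top copyboard 0.76 [[155, 136], [158, 289], [196, 288], [191, 139]]
top tray 0.98 [[377, 151], [307, 157], [316, 251], [387, 245]]
 at z=.03 [[0.6988129025520243, -0.19328523859773164], [0.6806266195711913, -0.031052118034723117], [0.4637550424833103, -0.05811488189700035], [0.4817140128945121, -0.21969357490435798]]
scene copyboard 0.97 [[485, 193], [454, 206], [488, 315], [532, 299]]
scene tray 0.49 [[400, 221], [393, 213], [374, 217], [380, 228]]
 at z=.03 [[0.4507928881135994, 0.08055049493811642], [0.4225019924713601, 0.06225845798131502], [0.44928025196631627, 0.01879780551173869], [0.488299274526131, 0.0366244522495277]]
top [(array([486.7222, 240.75  ]), [483, 238, 8, 6, 36]), (array([455.5897, 263.1795]), [452, 260, 8, 7, 39])]
scene [(array([194.5676, 142.5405]), [192, 139, 6, 8, 37]), (array([226.8571, 141.1786]), [224, 139, 7, 5, 28])]
```

```bash
cat >> h.py <<'E'
def Rz(a): a=np.radians(a); return np.array([[np.cos(a),-np.sin(a)],[np.sin(a),np.cos(a)]])
def yaw(s): return np.degrees(np.arctan2(s["ee_rot"][1,1],s["ee_rot"][0,1]))
def plan(tip,psi):
    """from now: units of turn, then units of shift in tool axes AFTER the turn. tip = fingertip xyz"""
    s=sense(); R=s["ee_rot"]; t0=s["tcp_pos"]+R[:,2]*.182
    dpsi=(psi-yaw(s)+180)%360-180
    y=np.array([np.cos(np.radians(psi)),np.sin(np.radians(psi)),0]); z=np.array([0,0,-1.]); x=np.cross(y,z)
    d=np.array(tip)-t0
    print("tip",np.round(t0,4),"yaw %.2f"%yaw(s),"turn units %.2f"%(-np.radians(dpsi)/.08),
      "shift units x %.2f y %.2f z %.2f"%tuple(np.array([x,y,z])@d/.02),"t",s["time_s"],"w",round(s["gripper_width"]*87,1))
BO=np.array([0.542,0.230,0.050]); BA=5.77
def board(x,y,z):
    """board coords -> world"""
    u=np.radians(BA); h=np.array([-np.sin(u),np.cos(u),0]); l=-np.array([np.cos(u),np.sin(u),0]); k=np.array([0,0,1.])
    c,s_=np.cos(np.radians(35)),np.sin(np.radians(35))
    return BO+x*(c*h+s_*k)+y*l+z*(-s_*h+c*k)
E
python3 - <<'E'
from h import *
np.set_printoptions(precision=4,suppress=True)
T=cam("top");S=cam("scene")
print("tab",tri((T,(486.7,240.75)),(S,(194.57,142.54))),"btn",tri((T,(455.6,263.2)),(S,(226.86,141.18))))
print("tab@.208",back(T,(486.7,240.75),.205),"btn@.19",back(T,(455.6,263.2),.190))
X=np.array([board(a,b,c) for a,b,c in((0,-.17,0),(0,.17,0),(.078,.17,0),(.078,-.17,0),(-.003,-.17,.009),(-.003,.17,.009))])
print("top",proj(T,X),"scene",proj(S,X)); print(X)
plan((.4239,.0484,.12),212.1); plan((.5187,.118,.12),167.5)
E
```

```text
tab [ 0.4915 -0.3944  0.1974] btn [ 0.4463 -0.3372  0.1855]
tab@.208 [[ 0.4916 -0.393   0.205 ]] btn@.19 [[ 0.4465 -0.3366  0.19  ]]
top [[186.0759 139.2939]
 [193.2981 288.5646]
 [158.152  292.1721]
 [151.6844 136.9611]
 [188.713  138.496 ]
 [196.0483 288.482 ]] scene [[488.2174 312.2662]
 [457.3987 203.0916]
 [488.8194 189.7181]
 [533.0501 298.3547]
 [484.6266 309.734 ]
 [454.6974 200.953 ]]
[[0.7111 0.2471 0.05  ]
 [0.3729 0.2129 0.05  ]
 [0.3664 0.2765 0.0947]
 [0.7047 0.3107 0.0947]
 [0.7119 0.2395 0.0557]
 [0.3736 0.2053 0.0557]]
tip [ 0.2496 -0.573   0.2228] yaw 113.53 turn units -21.50 shift units x -21.69 y -23.89 z 5.14 t 1.6 w 86.7
tip [ 0.2496 -0.573   0.2228] yaw 113.53 turn units -11.77 shift units x -36.64 y -5.66 z 5.14 t 1.6 w 86.7
```

Call:
jog_arm:
  increments:
    - [-1,0,-0.5,-1]
    - [-1,0,-0.5,-1]
    - [-1,0,-0.5,-1]
    - [-1,0,0,-1]
    - [-1,0,0,-1]
    - [-1,0,0,-1]
    - [-1,0,0,-1]
    - [-1,0,0,-1]
    - [-1,0,0,-1]
    - [-1,0,0,-1]
  grip: 70

```text
time_s: 2.6
tcp_pos: [0.3898, -0.4366, 0.4347]
ee_rot: [[-0.349, -0.937, -0.0], [-0.937, 0.349, -0.0], [0.0, 0.0, -1.0]]
wrist_force: [-0.3, 0.1, 0.8]
gripper_width: 0.802
gripper_force: 0.0
```

```bash
python3 -c "
from h import *
plan((.57,.12,.16),185.8)"
```

```text
tip [ 0.3898 -0.4366  0.2527] yaw 159.57 turn units -5.72 shift units x -26.78 y -11.78 z 4.63 t 2.6 w 69.7
```

Call:
jog_arm:
  increments:
    - [-1,-0.2,0,-0.95]
    - [-1,-0.2,0,-0.95]
    - [-1,-0.3,0,-0.95]
    - [-1,-0.3,0,-0.95]
    - [-1,-0.4,0,-0.95]
    - [-1,-0.4,0,-0.97]
    - [-1,-0.44,0,0]
    - [-1,-0.44,0,0]
    - [-1,-0.44,0,0]
    - [-1,-0.44,0,0]

```text
time_s: 3.6
tcp_pos: [0.4722, -0.2409, 0.4349]
ee_rot: [[0.098, -0.995, 0.0], [-0.995, -0.098, -0.0], [0.0, -0.0, -1.0]]
wrist_force: [0.0, 0.2, -0.3]
gripper_width: 0.805
gripper_force: 0.0
```

Call:
jog_arm:
  increments:
    - [-1,-0.44,0.2,0]
    - [-1,-0.44,0.2,0]
    - [-1,-0.44,0.3,0]
    - [-1,-0.44,0.3,0]
    - [-1,-0.44,0.3,0]
    - [-1,-0.44,0.3,0]
    - [-1,-0.44,0.4,0]
    - [-1,-0.44,0.4,0]
    - [-1,-0.44,0.4,0]
    - [-1,-0.44,0.4,0]

```text
time_s: 4.6
tcp_pos: [0.5404, -0.0333, 0.3706]
ee_rot: [[0.098, -0.995, 0.0], [-0.995, -0.098, 0.0], [0.0, -0.0, -1.0]]
wrist_force: [0.1, -0.9, -0.7]
gripper_width: 0.805
gripper_force: 0.0
```

```bash
python3 -c "
from h import *
plan((.57,.12,.16),185.8)
cv2.imwrite('pics/w1.png',eyes.capture('wrist'));C=cam('wrist')
np.savez('w1.npz',K=C[0],R=C[1],t=C[2])"
```

```text
tip [ 0.5404 -0.0333  0.1886] yaw -174.40 turn units -0.04 shift units x -7.48 y -2.25 z 1.43 t 4.6 w 70.0
```

View pics/w1.png

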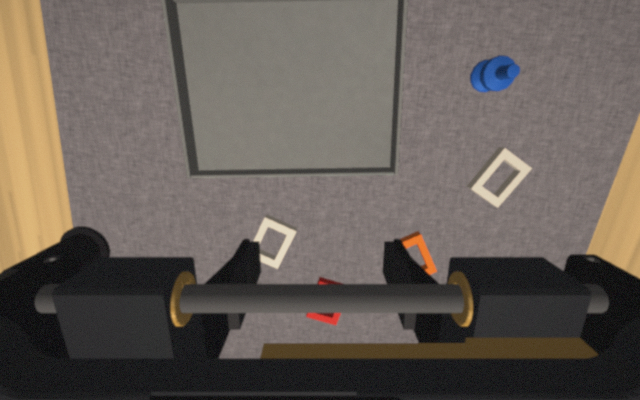

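The wrist view shows the tray at the top, both gates and the whites below, and the gripper hiding what lies ahead of it (rows >260). I'll move past the board so that it shows in the upper part.

Call:
jog_arm:
  increments:
    - [-1,0,0,0]
    - [-1,0,0,0]
    - [-1,0,0,0]
    - [-1,0,0,0]
    - [-1,0,0,0]
    - [-1,0,0,0]
    - [-1,0,0,0]
    - [-1,0,0,0]
    - [-1,0,0,0]
    - [-1,0,0,0]

```text
time_s: 5.65
tcp_pos: [0.5205, 0.1655, 0.371]
ee_rot: [[0.097, -0.995, 0.0], [-0.995, -0.097, 0.0], [-0.0, -0.0, -1.0]]
wrist_force: [-0.6, -0.4, -0.4]
gripper_width: 0.803
gripper_force: 0.0
```

Call:
jog_arm:
  increments:
    - [-1,0,0,0]
    - [-1,0,0,0]
    - [-1,0,0,0]
    - [-1,0,0,0]
    - [-1,0,0,0]
    - [-1,0,0,0]
    - [-0.5,0,0,0]
    - [0,0,0,0]
    - [0,0,0,0]

```text
time_s: 6.55
tcp_pos: [0.5079, 0.2941, 0.3706]
ee_rot: [[0.098, -0.995, -0.001], [-0.995, -0.098, -0.001], [0.0, 0.001, -1.0]]
wrist_force: [-0.3, -0.3, 0.6]
gripper_width: 0.807
gripper_force: 0.0
```

```bash
python3 -c "
from h import *
np.set_printoptions(precision=4,suppress=True)
I=eyes.capture('wrist');C=cam('wrist');cv2.imwrite('pics/w2.png',I)
np.savez('w2.npz',K=C[0],R=C[1],t=C[2])
X=np.array([board(a,b,c) for a,b,c in((0,-.17,0),(0,.17,0),(.078,.17,0),(.078,-.17,0),(-.003,-.17,.009),(-.003,.17,.009))])
print(sense()['tcp_pos'],proj(C,X))"
```

```text
[0.508  0.2938 0.3706] [[106.8965 122.8564]
 [474.9789 121.391 ]
 [489.0484 201.6071]
 [ 88.1303 203.2319]
 [101.0807 114.4373]
 [479.1069 112.9351]]
```

View pics/w2.png

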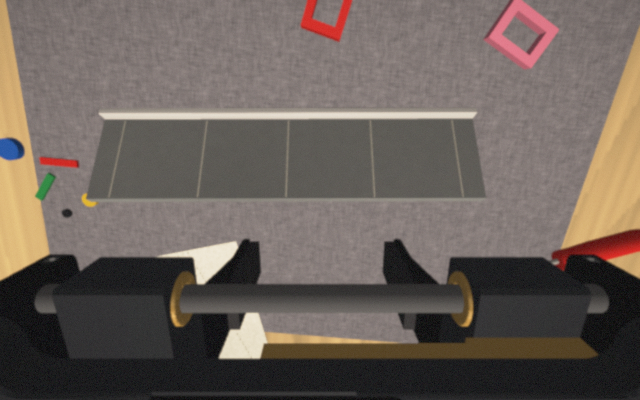

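The board shows with its strip at rows 110–119 and its top edge near row 198, about 3 px from the prediction. I'll refine the board pose from the edge rows.

```bash
cat > fitb.py <<'E'
from h import *; import h
from scipy.optimize import least_squares
np.set_printoptions(precision=4,suppress=True)
d=np.load('w2.npz');C=(d['K'],d['R'],d['t']);g=cv2.GaussianBlur(cv2.cvtColor(cv2.imread('pics/w2.png'),cv2.COLOR_BGR2GRAY),(7,1),0).astype(float)
obs=[]
def edge(u,a,b,sgn):
    p=np.diff(g[a:b,u])*sgn; i=int(p.argmax()); w=np.clip(p[max(i-1,0):i+2],0,None); return a+.5+(w*np.arange(max(i-1,0),max(i-1,0)+len(w))).sum()/w.sum()
for u in list(range(125,460,8)):
    obs.append((u,edge(u,100,116,1),edge(u,113,128,-1),edge(u,190,208,-1),edge(u,190,208,1)))
obs=np.array(obs); print(obs[::10])
def res(q,ret=False):
    h.BO=np.array([.542,q[0],q[1]]);h.BA=q[2]; out=[]
    for k,(x,z) in enumerate([(-.006,.009),(0,0.)]):
        P=proj(C,np.array([board(x,-.17,z),board(x,.17,z)])); v=np.interp(obs[:,0],P[:,0],P[:,1]) 
        out.append(v-obs[:,1+k])
    P=proj(C,np.array([board(.078,-.17,0),board(.078,.17,0)])); out.append(np.interp(obs[:,0],P[:,0],P[:,1])-obs[:,4])
    return np.concatenate(out)
s=least_squares(res,[.23,.05,5.77],loss='soft_l1'); print(s.x,np.abs(s.fun).mean(),[s.fun[i::1][:len(obs)].mean() for i in (0,)],s.fun[len(obs):2*len(obs)].mean(),s.fun[2*len(obs):].mean())
f=lambda q:res([q[0],.05,q[1]])
s=least_squares(f,[.23,5.77],loss='soft_l1'); n=len(obs); print(s.x,[s.fun[k*n:(k+1)*n].mean() for k in range(3)])
E
python3 fitb.py
```

```text
[[125.     112.3986 118.8429 201.5    198.2556]
 [205.     112.3824 118.6308 202.75   197.7045]
 [285.     111.7059 118.6696 200.9    197.9375]
 [365.     111.5676 118.4655 201.     197.5   ]
 [445.     111.5267 118.2965 200.7353 197.4583]]
[0.23   0.0354 5.6601] 1.4219894151235144 [np.float64(-1.3869718853652433)] 2.7372601733482704 -0.11160834898751659
[0.227  5.6648] [np.float64(-4.546629762606803), np.float64(0.2028004688098247), np.float64(1.3694669363079435)]
```

```bash
sed -i 's/^BO=.*/BO=np.array([0.542,0.227,0.050]); BA=5.66/' h.py; python3 -c "
from h import *
plan((.538,.207,.15),167.5)"
```

```text
tip [0.5079 0.2937 0.1886] yaw -174.43 turn units 3.94 shift units x 3.91 y -2.41 z 1.93 t 6.6 w 70.4
```

Call:
jog_arm:
  increments:
    - [0,0,0,0.98]
    - [0,0,0,0.98]
    - [0,0,0,0.98]
    - [0,0,0,0.98]
    - [0.98,-0.6,0.48,0]
    - [0.98,-0.6,0.48,0]
    - [0.98,-0.6,0.48,0]
    - [0.98,-0.6,0.48,0]
    - [0,0,0,0]
    - [0,0,0,0]

```text
time_s: 7.6
tcp_pos: [0.5383, 0.2064, 0.3325]
ee_rot: [[-0.216, -0.976, 0.0], [-0.976, 0.216, -0.0], [0.0, -0.0, -1.0]]
wrist_force: [0.4, 0.2, 1.0]
gripper_width: 0.808
gripper_force: 0.0
```

```bash
python3 -c "
from h import *
np.set_printoptions(precision=4,suppress=True)
I=eyes.capture('wrist');C=cam('wrist');cv2.imwrite('pics/w3.png',I);g=gate(C,I,'red',(.519,.119),rad=100);print(g)
print(tri((C,g[3]),(cam('top'),(241.2,225.4))))
th=np.radians(167.5)
plan((g[0][0],g[0][1],.06),g[1]+90)"
```

```text
(array([0.5179, 0.1203]), 77.56233215332031, array([0.0521, 0.039 ]), array([322.4364,  94.4099]))
[0.518  0.1186 0.0119]
tip [0.5384 0.2072 0.1508] yaw 167.58 turn units 0.00 shift units x 4.46 y 0.07 z 4.54 t 7.65 w 69.8
```

Call:
jog_arm:
  increments:
    - [0.9,0,0,0]
    - [0.9,0,0.3,0]
    - [0.9,0.07,0.5,0]
    - [0.88,0,0.74,0]
    - [0.88,0,1,0]
    - [0,0,1,0]
    - [0,0,1,0]
    - [0,0,1,0]
    - [0,0,1,0]
    - [0,0,0,0]
  grip: 60

```text
time_s: 8.65
tcp_pos: [0.5165, 0.1201, 0.1997]
ee_rot: [[-0.214, -0.977, -0.005], [-0.977, 0.214, -0.002], [0.003, 0.004, -1.0]]
wrist_force: [-0.5, -0.7, 0.7]
gripper_width: 0.685
gripper_force: 0.0
```

```bash
python3 -c "
from h import *
plan((.5179,.1198,.006),167.56)"
```

```text
tip [0.5156 0.1197 0.0177] yaw 167.62 turn units 0.01 shift units x -0.03 y -0.11 z 0.59 t 8.65 w 59.6
```

Lower the last bit, close and lift.

Call:
jog_arm:
  increments:
    - [0,-0.1,0.5,0]
    - [0,0,0.1,0]
    - [0,0,0,0]
    - [0,0,0,0]

```text
time_s: 9.05
tcp_pos: [0.5197, 0.1202, 0.1902]
ee_rot: [[-0.214, -0.977, 0.001], [-0.977, 0.214, 0.001], [-0.001, -0.001, -1.0]]
wrist_force: [-0.3, 0.6, 0.0]
gripper_width: 0.688
gripper_force: 0.0
```

Call:
jog_arm:
  increments:
    - [0,0,0,0]
    - [0,0,0,0]
    - [0,0,0,0]
    - [0,0,0,0]
    - [0,0,0,0]
    - [0,0,0,0]
  grip: 20

```text
time_s: 9.65
tcp_pos: [0.5195, 0.1202, 0.1897]
ee_rot: [[-0.214, -0.977, 0.0], [-0.977, 0.214, -0.0], [0.0, -0.0, -1.0]]
wrist_force: [-0.7, 1.2, 2.6]
gripper_width: 0.452
gripper_force: 30.0
```

```bash
python3 -c "
from h import *
b=board(.033,.06,.04);print(b)
plan(b,185.66); plan(board(.030,-.06,0.04),185.66)"
```

```text
[0.48188925 0.22515152 0.1016941 ]
tip [0.5195 0.1202 0.0077] yaw 167.63 turn units -3.93 shift units x -5.41 y 1.36 z -4.70 t 9.65 w 39.3
tip [0.5195 0.1202 0.0077] yaw 167.63 turn units -3.93 shift units x -5.29 y -4.64 z -4.61 t 9.65 w 39.3
```

Call:
jog_arm:
  increments:
    - [0,0,-1,0]
    - [0,0,-1,0]
    - [0,0,-1,0]
    - [0,0,-1,0]
    - [0,0,-1,-0.98]
    - [0,0,-1,-0.98]
    - [0,0,0,-0.98]
    - [0,0,0,-0.98]
    - [0,0,0,0]
    - [0,0,0,0]

```text
time_s: 10.65
tcp_pos: [0.5195, 0.1201, 0.3093]
ee_rot: [[0.096, -0.995, -0.0], [-0.995, -0.096, -0.0], [0.0, 0.0, -1.0]]
wrist_force: [0.4, 0.1, -0.1]
gripper_width: 0.453
gripper_force: 30.0
```

```bash
python3 -c "
from h import *
b=board(.0295,-.055,.006)+[0,0,.0017]
plan(b+[0,0,.03],185.66); plan(b,185.66)"
```

```text
tip [0.5194 0.12   0.1273] yaw -174.51 turn units -0.04 shift units x -6.25 y -4.40 z 1.19 t 10.65 w 39.4
tip [0.5194 0.12   0.1273] yaw -174.51 turn units -0.04 shift units x -6.25 y -4.40 z 2.69 t 10.65 w 39.4
```

Call:
jog_arm:
  increments:
    - [-0.9,-0.65,0,0]
    - [-0.9,-0.65,0,0]
    - [-0.9,-0.65,0,0]
    - [-0.9,-0.65,0,0]
    - [-0.9,-0.6,0,0]
    - [-0.9,-0.6,0,0]
    - [-0.85,-0.6,0.2,0]
    - [0,0,0.5,0]
    - [0,0,0.49,0]
    - [0,0,0,0]

```text
time_s: 11.65
tcp_pos: [0.594, 0.2521, 0.2832]
ee_rot: [[0.096, -0.995, -0.005], [-0.995, -0.096, -0.003], [0.002, 0.005, -1.0]]
wrist_force: [-1.0, -0.4, -1.1]
gripper_width: 0.453
gripper_force: 30.0
```

```bash
python3 -c "
from h import *
b=board(.0295,-.055,.006)+[0,0,.0017]
plan(b,185.66)"
```

```text
tip [0.5931 0.2516 0.1012] yaw -174.49 turn units -0.03 shift units x -0.06 y -0.08 z 1.38 t 11.65 w 39.4
```

Call:
jog_arm:
  increments:
    - [0,-0.05,0.2,0]
    - [0,0,0.2,0]
    - [0,0,0.2,0]
    - [0,0,0.2,0]
    - [0,0,0.1,0]
    - [0,0,0,0]

```text
time_s: 12.25
tcp_pos: [0.5961, 0.2527, 0.2698]
ee_rot: [[0.098, -0.995, 0.001], [-0.995, -0.098, -0.001], [0.001, -0.001, -1.0]]
wrist_force: [-1.3, -2.0, 6.9]
gripper_width: 0.451
gripper_force: 30.0
```

Call:
jog_arm:
  increments:
    - [0,0,0.1,0]
    - [0,0,0.1,0]
    - [0,0,0.1,0]
    - [0,0,0.05,0]
    - [0,0,0,0]
    - [0,0,0,0]

```text
time_s: 12.85
tcp_pos: [0.5961, 0.2525, 0.2632]
ee_rot: [[0.098, -0.995, 0.001], [-0.995, -0.098, -0.001], [0.001, -0.001, -1.0]]
wrist_force: [-2.6, -2.6, 8.6]
gripper_width: 0.454
gripper_force: 30.0
```

```bash
python3 -c "
from h import *
b=board(.0295,-.055,.006)+[0,0,.0017]
plan(b,185.66);plan(board(.027,-.055,.006)+[0,0,.0017],185.66)
for q in('scene','top'):cv2.imwrite('pics/%s2.png'%q,eyes.capture(q))
a=cv2.imread('pics/scene2.png')[170:340,420:560];b=cv2.imread('pics/top2.png')[125:295,140:260]
cv2.imwrite('pics/c2.png',cv2.resize(np.hstack([a,b]),None,fx=3,fy=3,interpolation=2))"
```

```text
tip [0.5963 0.2524 0.0812] yaw -174.38 turn units -0.01 shift units x -0.04 y 0.08 z 0.38 t 12.85 w 39.5
tip [0.5963 0.2524 0.0812] yaw -174.38 turn units -0.01 shift units x 0.06 y 0.08 z 0.45 t 12.85 w 39.5
```

View pics/c2.png

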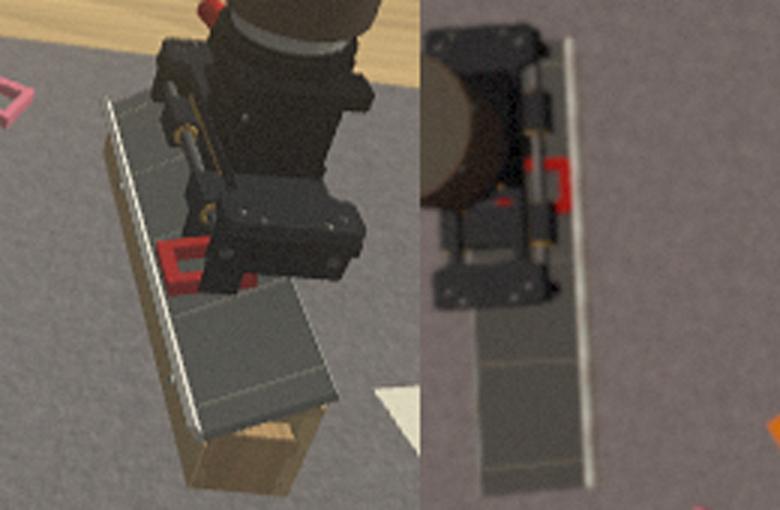

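The picture shows the red gate between the fingers, tilting onto the slope with its lower edge above the strip. Continue lowering.

Call:
jog_arm:
  increments:
    - [0,0,0.1,0]
    - [0,0.05,0.1,0]
    - [0,0,0.1,0]
    - [0,0,0,0]
    - [0,0,0,0]

```text
time_s: 13.45
tcp_pos: [0.5956, 0.2529, 0.2576]
ee_rot: [[0.098, -0.995, 0.004], [-0.995, -0.098, 0.001], [-0.0, -0.004, -1.0]]
wrist_force: [-1.4, -2.2, 10.0]
gripper_width: 0.458
gripper_force: 30.0
```

Call:
jog_arm:
  increments:
    - [0,0,0.05,0]
    - [0,0,0.05,0]
    - [0,0,0,0]
    - [0,0,0,0]

```text
time_s: 13.85
tcp_pos: [0.5956, 0.253, 0.2559]
ee_rot: [[0.098, -0.995, 0.004], [-0.995, -0.098, 0.001], [-0.001, -0.004, -1.0]]
wrist_force: [-2.3, -2.4, 10.6]
gripper_width: 0.453
gripper_force: 30.0
```

```bash
python3 -c "
from h import *
plan(board(.027,-.055,.006)+[0,0,.0017],185.66)"
```

```text
tip [0.5963 0.2531 0.0739] yaw -174.36 turn units -0.00 shift units x 0.10 y 0.08 z 0.09 t 13.85 w 39.4
```

Call:
jog_arm:
  increments:
    - [0.05,0,0.05,0]
    - [0.05,0,0.04,0]
    - [0.05,0,0.03,0]
    - [0,0,0,0]
    - [0,0,0,0]

```text
time_s: 14.35
tcp_pos: [0.5965, 0.2506, 0.2541]
ee_rot: [[0.099, -0.995, 0.007], [-0.995, -0.099, 0.003], [-0.002, -0.007, -1.0]]
wrist_force: [-0.4, -0.9, 10.5]
gripper_width: 0.455
gripper_force: 30.0
```

Call:
jog_arm:
  increments:
    - [0,0,0,0]
    - [0,0,0,0]
    - [0,0,0,0]
    - [0,0,0,0]
  grip: 52

```text
time_s: 14.75
tcp_pos: [0.5961, 0.2498, 0.2517]
ee_rot: [[0.098, -0.995, 0.003], [-0.995, -0.098, 0.0], [0.0, -0.003, -1.0]]
wrist_force: [1.4, -2.9, 5.9]
gripper_width: 0.592
gripper_force: 3.3
```

Call:
jog_arm:
  increments:
    - [0,0,-1,0]
    - [0,0,-1,0]
    - [0,0,-1,0]
    - [-1,0,-1,0]
    - [-1,0,-1,0]
    - [-1,0,-1,0]
    - [-1,0,0,0]
    - [0,0,0,0]
    - [0,0,0,0]

```text
time_s: 15.65
tcp_pos: [0.5869, 0.3301, 0.3683]
ee_rot: [[0.098, -0.995, -0.003], [-0.995, -0.098, -0.002], [0.002, 0.003, -1.0]]
wrist_force: [0.1, -0.6, 0.2]
gripper_width: 0.596
gripper_force: 0.0
```

```bash
cat >> h.py <<'E'
def onboard(name,img,C,y0):
    """gate top-face corners on plane z_board=.012 -> board coords"""
    m=colmask(img,name).astype(np.uint8); m=cv2.morphologyEx(m,cv2.MORPH_CLOSE,np.ones((3,3)))
    uv=proj(C,board(.027,y0,.012))[0]
    n,l,st,ce=cv2.connectedComponentsWithStats(m)
    k=[i for i in range(1,n) if st[i,4]>40 and np.hypot(*(ce[i]-uv))<60]
    if not k: return None
    i=max(k,key=lambda i:st[i,4]); ys,xs=np.where(l==i)
    o=board(0,0,0); X=board(1,0,0)-o;Y=board(0,1,0)-o;Z=board(0,0,1)-o
    K,R,t=C; d=np.c_[xs,ys,np.ones(len(xs))]@np.linalg.inv(K).T@R; co=-R.T@t
    P=co+d*((o@Z+.012-co@Z)/(d@Z))[:,None]-o
    Q=np.c_[P@X,P@Y]; c,sz,a=cv2.minAreaRect((Q*1e4).astype(np.float32))
    return np.round(np.array(c)/1e4,4),np.round(np.array(sz)/1e4,4),round((a+45)%90-45,1),np.round(Q.min(0),4),np.round(Q.max(0),4)
E
python3 -c "
from h import *
I=eyes.capture('wrist');C=cam('wrist');print(onboard('red',I,C,-.055))
for q in('scene','top'):
  J=eyes.capture(q);print(q,onboard('red',J,cam(q),-.055));cv2.imwrite('pics/%s3.png'%q,J)
cv2.imwrite('pics/w4.png',I)
a=cv2.imread('pics/scene3.png')[170:340,420:560]
cv2.imwrite('pics/c3.png',np.hstack([cv2.resize(a,None,fx=2,fy=2),cv2.resize(I[:340],None,fx=.75,fy=1)]))"
```

```text
(array([ 0.03  , -0.0575]), array([0.039 , 0.0594]), -0.1, array([ 0.0003, -0.077 ]), array([ 0.0598, -0.038 ]))
scene None
top (array([ 0.0287, -0.0583]), array([0.0559, 0.0384]), 0.3, array([ 0.0009, -0.0776]), array([ 0.0565, -0.0389]))
```

View pics/c3.png

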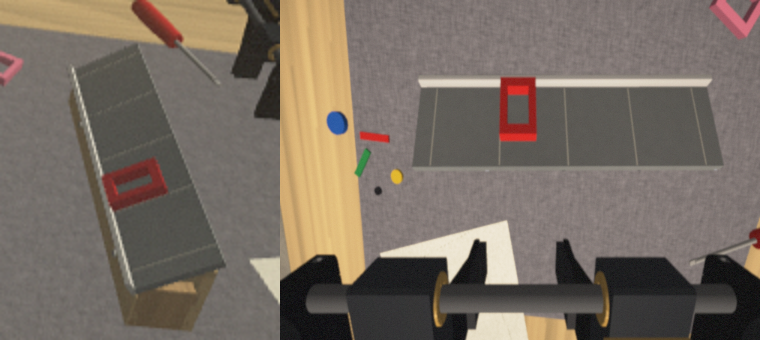

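The crop shows the red gate flat on the board against the strip, and the fingers clear of it. Now for the orange gate.

```bash
sed -i 's/(S>165)/(S>140)/' h.py; python3 -c "
from h import *
J=cv2.imread('pics/scene3.png');print(onboard('red',J,cam('scene'),-.058))
A=cv2.imread('pics/top3.png');print(gate(cam('top'),A,'orange',(.424,.048)))
plan((.376,.125,.15),212.1)"
```

```text
(array([ 0.028 , -0.0646]), array([0.0486, 0.0544]), -1.0, array([ 0.0009, -0.0894]), array([ 0.0553, -0.04  ]))
(array([0.42350898, 0.04814877]), -57.946510314941406, array([0.0548162 , 0.04002225]), array([269.72284644, 267.32958801]))
tip [0.5871 0.3288 0.187 ] yaw -174.45 turn units -5.79 shift units x 3.03 y 14.36 z 1.85 t 15.8 w 51.9
```

Call:
jog_arm:
  increments:
    - [0,0,0,-0.97]
    - [0,0,0,-0.97]
    - [0,0,0,-0.97]
    - [0,0,0,-0.97]
    - [0,0,0,-0.96]
    - [0,0,0,-0.95]
    - [0.2,1,0,0]
    - [0.2,1,0,0]
    - [0.2,1,0,0]
    - [0.2,1,0,0]
  grip: 60

```text
time_s: 16.8
tcp_pos: [0.5277, 0.2723, 0.3698]
ee_rot: [[0.531, -0.847, -0.001], [-0.847, -0.531, -0.001], [0.0, 0.001, -1.0]]
wrist_force: [0.6, 0.3, 0.1]
gripper_width: 0.69
gripper_force: 0.0
```

Call:
jog_arm:
  increments:
    - [0.22,1,0,0]
    - [0.22,1,0,0]
    - [0.22,1,0,0]
    - [0.22,1,0.2,0]
    - [0.22,1,0.2,0]
    - [0.22,1,0.3,0]
    - [0.22,1,0.3,0]
    - [0.22,1,0.3,0]
    - [0.22,1,0.3,0]
    - [0.22,1,0.25,0]

```text
time_s: 17.8
tcp_pos: [0.3814, 0.1287, 0.3328]
ee_rot: [[0.531, -0.847, -0.001], [-0.847, -0.531, -0.0], [0.0, 0.001, -1.0]]
wrist_force: [-0.2, -0.4, 0.5]
gripper_width: 0.688
gripper_force: 0.0
```

Call:
jog_arm:
  increments:
    - [0,0.36,0,0]
    - [0,0,0,0]
    - [0,0,0,0]

```text
time_s: 18.1
tcp_pos: [0.3768, 0.1266, 0.3339]
ee_rot: [[0.532, -0.847, 0.002], [-0.847, -0.532, 0.001], [0.0, -0.002, -1.0]]
wrist_force: [-0.4, -0.0, -0.1]
gripper_width: 0.689
gripper_force: 0.0
```

```bash
python3 -c "
from h import *
np.set_printoptions(precision=4,suppress=True)
I=eyes.capture('wrist');C=cam('wrist');cv2.imwrite('pics/w5.png',I);g=gate(C,I,'orange',(.4237,.0484),rad=100);print(g)
print(tri((C,g[3]),(cam('top'),(269.6,267.3))))
plan((g[0][0],g[0][1],.007),g[1]+270)"
```

```text
(array([0.4226, 0.0496]), -57.8809700012207, array([0.0531, 0.0398]), array([325.0024,  93.8728]))
[0.4234 0.0482 0.0149]
tip [0.3772 0.127  0.1519] yaw -147.86 turn units 0.01 shift units x 4.48 y 0.14 z 7.24 t 18.15 w 60.0
```

Call:
jog_arm:
  increments:
    - [0.9,0,0,0]
    - [0.9,0.06,0.3,0]
    - [0.9,0.06,0.5,0]
    - [0.9,0,0.8,0]
    - [0.88,0,1,0]
    - [0,0,1,0]
    - [0,0,1,0]
    - [0,0,1,0]
    - [0,0,1,0]
    - [0,0,0.6,0]

```text
time_s: 19.15
tcp_pos: [0.4226, 0.0495, 0.1879]
ee_rot: [[0.532, -0.847, -0.001], [-0.847, -0.532, -0.001], [-0.0, 0.001, -1.0]]
wrist_force: [0.1, -0.9, 0.2]
gripper_width: 0.692
gripper_force: 0.0
```

Call:
jog_arm:
  increments:
    - [0,0,0,0]
    - [0,0,0,0]

```text
time_s: 19.35
tcp_pos: [0.4226, 0.0495, 0.1893]
ee_rot: [[0.532, -0.847, 0.0], [-0.847, -0.532, -0.0], [0.0, -0.0, -1.0]]
wrist_force: [-0.7, 0.0, -0.4]
gripper_width: 0.692
gripper_force: 0.0
```

```bash
python3 -c "
from h import *
plan((.4229,.0490,.007),212.12)"
```

```text
tip [0.4226 0.0495 0.0073] yaw -147.84 turn units 0.01 shift units x 0.03 y 0.00 z 0.02 t 19.35 w 60.2
```

Call:
jog_arm:
  increments:
    - [0,0,0,0]
    - [0,0,0,0]
    - [0,0,0,0]
    - [0,0,0,0]
    - [0,0,0,0]
    - [0,0,0,0]
  grip: 20

```text
time_s: 19.95
tcp_pos: [0.4219, 0.0491, 0.1898]
ee_rot: [[0.532, -0.847, 0.001], [-0.847, -0.532, 0.0], [0.0, -0.001, -1.0]]
wrist_force: [-1.5, 0.7, 5.7]
gripper_width: 0.452
gripper_force: 30.0
```

Call:
jog_arm:
  increments:
    - [0,0,-1,0]
    - [0,0,-1,0]
    - [0,0,-1,0]
    - [0,0,-1,0.97]
    - [0,0,-1,0.97]
    - [0,0,-1,0.97]
    - [0,0,0,0.97]
    - [0,0,0,0.97]
    - [0,0,0,0.93]
    - [0,0,0,0]

```text
time_s: 20.95
tcp_pos: [0.4215, 0.0489, 0.3091]
ee_rot: [[0.098, -0.995, -0.001], [-0.995, -0.098, -0.0], [0.0, 0.001, -1.0]]
wrist_force: [-0.4, 0.6, -0.4]
gripper_width: 0.454
gripper_force: 30.0
```

```bash
python3 -c "
from h import *
plan(board(.0295,.055,.006)+[0,0,.0013],185.66)"
```

```text
tip [0.4214 0.0489 0.1271] yaw -174.37 turn units -0.01 shift units x -9.30 y -4.13 z 2.70 t 20.95 w 39.5
```

Call:
jog_arm:
  increments:
    - [-0.93,-0.42,0,0]
    - [-0.93,-0.42,0,0]
    - [-0.93,-0.41,0,0]
    - [-0.93,-0.41,0,0]
    - [-0.93,-0.41,0,0]
    - [-0.93,-0.41,0,0]
    - [-0.93,-0.41,0,0]
    - [-0.93,-0.41,0,0]
    - [-0.93,-0.41,0,0]
    - [-0.93,-0.41,0,0]

```text
time_s: 21.95
tcp_pos: [0.4859, 0.2439, 0.3092]
ee_rot: [[0.099, -0.995, -0.0], [-0.995, -0.099, -0.0], [0.0, 0.0, -1.0]]
wrist_force: [0.3, 0.4, -0.4]
gripper_width: 0.453
gripper_force: 30.0
```

Call:
jog_arm:
  increments:
    - [0,0,0.4,0]
    - [0,0,0.4,0]
    - [0,0,0.4,0]
    - [0,0,0.1,0]
    - [0,0,0,0]
    - [0,0,0,0]

```text
time_s: 22.55
tcp_pos: [0.4856, 0.242, 0.2836]
ee_rot: [[0.098, -0.995, 0.0], [-0.995, -0.098, 0.0], [-0.0, -0.0, -1.0]]
wrist_force: [-0.1, -0.0, -0.6]
gripper_width: 0.454
gripper_force: 30.0
```

```bash
python3 -c "
from h import *
plan(board(.0295,.055,.006)+[0,0,.0013],185.66)"
```

```text
tip [0.4856 0.242  0.1016] yaw -174.38 turn units -0.01 shift units x -0.01 y 0.02 z 1.42 t 22.55 w 39.5
```

Same lowering profile as worked for red.

Call:
jog_arm:
  increments:
    - [0,0,0.2,0]
    - [0,0,0.2,0]
    - [0,0,0.2,0]
    - [0,0,0.2,0]
    - [0,0,0.1,0]
    - [0,0,0.1,0]
    - [0,0,0.1,0]
    - [0,0,0.1,0]
    - [0,0,0,0]
    - [0,0,0,0]

```text
time_s: 23.55
tcp_pos: [0.4856, 0.242, 0.2606]
ee_rot: [[0.099, -0.995, 0.001], [-0.995, -0.099, -0.001], [0.001, -0.001, -1.0]]
wrist_force: [-1.6, -2.9, 8.7]
gripper_width: 0.456
gripper_force: 30.0
```

Call:
jog_arm:
  increments:
    - [0,0,0.1,0]
    - [0,0,0.1,0]
    - [0,0,0.05,0]
    - [0,0,0.05,0]
    - [0,0,0,0]
    - [0,0,0,0]

```text
time_s: 24.15
tcp_pos: [0.4859, 0.2422, 0.2551]
ee_rot: [[0.099, -0.995, 0.002], [-0.995, -0.099, 0.0], [-0.0, -0.002, -1.0]]
wrist_force: [-2.1, -2.4, 10.3]
gripper_width: 0.456
gripper_force: 30.1
```

```bash
python3 -c "
from h import *
plan(board(.027,.055,.006)+[0,0,.0013],185.66)"
```

```text
tip [0.4862 0.2423 0.0731] yaw -174.31 turn units 0.01 shift units x 0.10 y 0.05 z 0.07 t 24.15 w 39.6
```

Call:
jog_arm:
  increments:
    - [0.05,0,0.05,0]
    - [0.05,0,0.04,0]
    - [0.05,0,0.03,0]
    - [0,0,0,0]
    - [0,0,0,0]

```text
time_s: 24.65
tcp_pos: [0.4868, 0.2399, 0.2535]
ee_rot: [[0.1, -0.995, 0.005], [-0.995, -0.1, 0.003], [-0.002, -0.005, -1.0]]
wrist_force: [-1.2, -0.7, 11.0]
gripper_width: 0.457
gripper_force: 30.4
```

Call:
jog_arm:
  increments:
    - [0,0,0,0]
    - [0,0,0,0]
    - [0,0,0,0]
    - [0,0,0,0]
  grip: 52

```text
time_s: 25.05
tcp_pos: [0.4865, 0.2392, 0.252]
ee_rot: [[0.099, -0.995, 0.002], [-0.995, -0.099, 0.0], [0.0, -0.002, -1.0]]
wrist_force: [1.3, -2.5, 5.3]
gripper_width: 0.589
gripper_force: 2.9
```

Call:
jog_arm:
  increments:
    - [0,0,-1,0]
    - [0,0,-1,0]
    - [0,0,-1,0]
    - [-1,0,-1,0]
    - [-1,0,-1,0]
    - [-1,0,-1,0]
    - [-1,0,0,0]
    - [0,0,0,0]
    - [0,0,0,0]

```text
time_s: 25.95
tcp_pos: [0.4775, 0.3189, 0.3695]
ee_rot: [[0.099, -0.995, -0.002], [-0.995, -0.099, -0.002], [0.002, 0.002, -1.0]]
wrist_force: [-0.3, -0.3, -1.0]
gripper_width: 0.596
gripper_force: 0.0
```

```bash
python3 -c "
from h import *
I=eyes.capture('wrist');cv2.imwrite('pics/w6.png',I);S=eyes.capture('scene');T=eyes.capture('top')
for n,y in(('red',-.058),('orange',.055)):
  for q,J in(('wrist',I),('scene',S),('top',T)): print(n,q,onboard(n,J,cam(q),y))
cv2.imwrite('pics/c4.png',np.hstack([cv2.resize(S[170:340,420:560],None,fx=2,fy=2),cv2.resize(I[:340],None,fx=.75,fy=1)]))"
```

```text
red wrist (array([ 0.0298, -0.0559]), array([0.0612, 0.0441]), 0.6, array([-0.0006, -0.0782]), array([ 0.0601, -0.0336]))
red scene (array([ 0.028 , -0.0646]), array([0.0488, 0.0543]), -0.9, array([ 0.0009, -0.0893]), array([ 0.0551, -0.04  ]))
red top (array([ 0.029 , -0.0575]), array([0.0577, 0.0402]), 2.1, array([-0.0003, -0.0779]), array([ 0.058 , -0.0367]))
orange wrist (array([0.03  , 0.0526]), array([0.0398, 0.0587]), -0.1, array([0.0006, 0.0327]), array([0.0594, 0.0726]))
orange scene (array([0.028 , 0.0438]), array([0.0504, 0.054 ]), -0.1, array([0.001 , 0.0186]), array([0.055, 0.069]))
orange top (array([0.0287, 0.0525]), array([0.0581, 0.0407]), 0.1, array([-0.0003,  0.0322]), array([0.0578, 0.0729]))
```

View pics/c4.png

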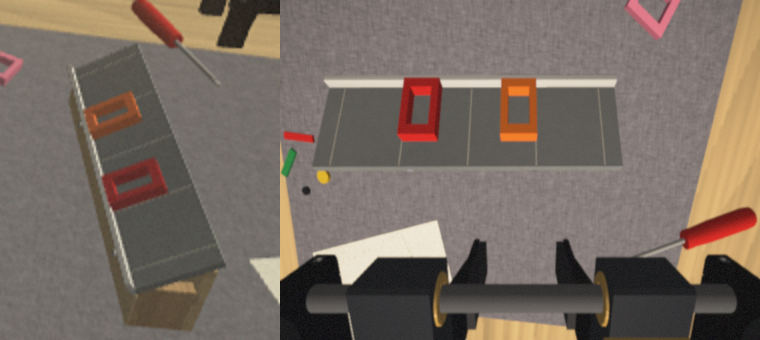

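Both gates stand flat against the strip (lower edges within about 1 mm of it in all three views). Next comes the camera. I'll check the joints and plan a close look at its top plate.

```bash
python3 -c "
from h import *
print(sense()['joints'])
plan((.478,-.30,.25),195)"
```

```text
[ 4.98179668e+01  1.87035283e+01 -9.82587722e+00 -1.02818576e-02
 -6.15954624e+01 -4.42117858e+01]
tip [0.4776 0.3179 0.1879] yaw -174.40 turn units -2.05 shift units x 29.85 y 7.98 z -3.10 t 26.1 w 52.0
```

Call:
jog_arm:
  increments:
    - [1,0.2,-1,0]
    - [1,0.3,-1,0]
    - [1,0.3,-1,0]
    - [1,0.3,-1,0]
    - [1,0.3,-0.5,0]
    - [1,0.3,0,0]
    - [1,0.3,0,0]
    - [1,0.3,0,0]
    - [1,0.3,0,0]
    - [1,0.3,0,0]

```text
time_s: 27.1
tcp_pos: [0.4393, 0.1124, 0.4599]
ee_rot: [[0.098, -0.995, -0.002], [-0.995, -0.098, -0.001], [0.001, 0.002, -1.0]]
wrist_force: [1.3, 0.5, -0.9]
gripper_width: 0.594
gripper_force: 0.0
```

Call:
jog_arm:
  increments:
    - [1,0.3,0,0]
    - [1,0.3,0,0]
    - [1,0.3,0,0]
    - [1,0.3,0,0]
    - [1,0.3,0,0]
    - [1,0.3,0,0]
    - [1,0.3,0,0]
    - [1,0.3,0,0]
    - [1,0.3,0,-1]
    - [1,0.3,0,-1]
  grip: 30

```text
time_s: 28.1
tcp_pos: [0.4004, -0.0925, 0.46]
ee_rot: [[0.258, -0.966, -0.002], [-0.966, -0.258, -0.0], [-0.0, 0.002, -1.0]]
wrist_force: [0.5, 0.2, 0.4]
gripper_width: 0.343
gripper_force: 0.0
```

```bash
python3 -c "
from h import *
plan((.45,-.285,.28),195)"
```

```text
tip [ 0.4001 -0.0925  0.278 ] yaw -165.02 turn units -0.00 shift units x 9.94 y 0.08 z -0.10 t 28.1 w 29.8
```

Call:
jog_arm:
  increments:
    - [1,0,0,0]
    - [1,0,0,0]
    - [1,0,0,0]
    - [1,0,0,0]
    - [1,0,0,0]
    - [1,0,0,0]
    - [1,0,0,0]
    - [1,0,0,0]
    - [1,0,0,0]
    - [0.9,0,0,0]

```text
time_s: 29.1
tcp_pos: [0.4514, -0.2839, 0.4597]
ee_rot: [[0.255, -0.967, -0.002], [-0.967, -0.255, 0.001], [-0.001, 0.002, -1.0]]
wrist_force: [-0.5, -0.7, 0.1]
gripper_width: 0.347
gripper_force: 0.0
```

```bash
python3 -c "
from h import *
I=eyes.capture('wrist');C=cam('wrist');cv2.imwrite('pics/w7.png',I);np.savez('w7.npz',K=C[0],R=C[1],t=C[2])
print(sense()['tcp_pos'])"
```

```text
[ 0.45219557 -0.28547275  0.45938474]
```

View pics/w7.png

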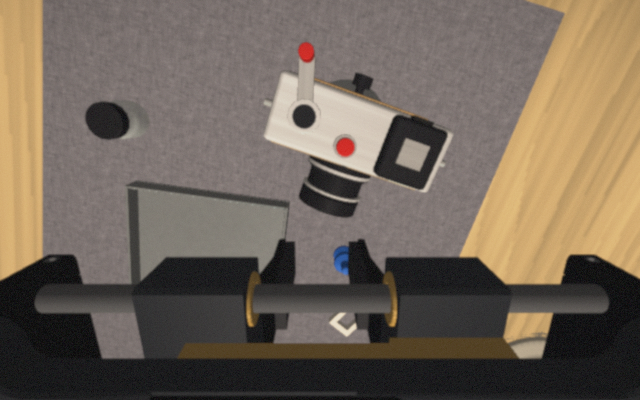

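The wrist view shows the tab at (306,51), the hub at (304,116) and the button at (345,147). The lever is at rest. I'll solve for the pivot from these.

```bash
python3 - <<'E'
from h import *
np.set_printoptions(precision=4,suppress=True)
d=np.load('w7.npz');W=(d['K'],d['R'],d['t']);I=cv2.imread('pics/w7.png');T=cam('top')
h=cv2.cvtColor(I,cv2.COLOR_BGR2HSV);m=(((h[...,0]<8)|(h[...,0]>170))&(h[...,1]>120)&(h[...,2]>90)).astype(np.uint8);m[200:]=0
n,l,st,ce=cv2.connectedComponentsWithStats(m)
for i in range(1,n):
    if st[i,4]>20: print(ce[i],st[i])
tab=[ce[i] for i in range(1,n) if st[i,4]>20 and ce[i][1]<80][0];btn=[ce[i] for i in range(1,n) if st[i,4]>20 and 120<ce[i][1]<170][0]
g=cv2.cvtColor(I,cv2.COLOR_BGR2GRAY);k=(g<60).astype(np.uint8);k[:,:285]=0;k[:,325:]=0;k[:100]=0;k[130:]=0
hub=np.argwhere(k).mean(0)[::-1]
tt=back(W,tab,.203)[0];b=back(W,btn,.190)[0];hb=back(W,hub,.191)[0]
print("tab",tt,"btn",b,"hub",hb,hub,"|tab-hub|",np.hypot(*(tt-hb)[:2]),"|btn-hub|",np.hypot(*(b-hb)[:2]))
print("ang tab",np.degrees(np.arctan2(*(tt-hb)[1::-1])),"ang btn->hub",np.degrees(np.arctan2(*(hb-b)[1::-1])))
print("tri tab",tri((W,tab),(T,(486.7,240.75))),"btn",tri((W,btn),(T,(455.6,263.2))))
e=back(W,[(283,73),(452,130),(265,137)],.18);print("cam y dir",np.degrees(np.arctan2(*(e[0]-e[1])[1::-1])),"x dir",np.degrees(np.arctan2(*(e[0]-e[2])[1::-1])))
E
```

```text
[305.9368  51.6601] [298  42  16  20 253]
[344.8731 146.7873] [336 138  19  19 268]
tab [ 0.4912 -0.3954  0.203 ] btn [ 0.4464 -0.3389  0.19  ] hub [ 0.4832 -0.3534  0.191 ] [303.6103 115.9513] |tab-hub| 0.0427116675124883 |btn-hub| 0.03952000475836486
ang tab -79.2133754339513 ang btn->hub -21.495532372736037
tri tab [ 0.492  -0.3967  0.1929] btn [ 0.4461 -0.3382  0.1838]
cam y dir -2.867738581410966 x dir -94.05344795085803
```

```bash
python3 -c "
from h import *
plan((.4912,-.3954,.225),190.8)"
```

```text
tip [ 0.4518 -0.2855  0.2774] yaw -165.30 turn units 0.85 shift units x 5.77 y -0.91 z 2.62 t 29.15 w 30.0
```

Call:
jog_arm:
  increments:
    - [0,0,0,0.85]
    - [0.96,-0.15,0,0]
    - [0.96,-0.15,0,0]
    - [0.96,-0.15,0,0]
    - [0.96,-0.15,0,0]
    - [0.96,-0.15,0.6,0]
    - [0.96,-0.15,1,0]
    - [0,0,1,0]
    - [0,0,0,0]
    - [0,0,0,0]
  grip: 26

```text
time_s: 30.15
tcp_pos: [0.4911, -0.3924, 0.4086]
ee_rot: [[0.189, -0.982, -0.002], [-0.982, -0.189, 0.0], [-0.001, 0.002, -1.0]]
wrist_force: [-0.4, -0.3, 1.6]
gripper_width: 0.295
gripper_force: 0.0
```

```bash
python3 -c "
from h import *
plan((.4912,-.3954,.196),190.8)"
```

```text
tip [ 0.4908 -0.3923  0.2266] yaw -169.09 turn units 0.02 shift units x 0.16 y 0.01 z 1.53 t 30.15 w 25.6
```

Call:
jog_arm:
  increments:
    - [0.14,0,0.2,0]
    - [0,0,0.3,0]
    - [0,0,0.3,0]
    - [0,0,0.25,0]
    - [0,0,0,0]

```text
time_s: 30.65
tcp_pos: [0.4919, -0.3947, 0.3869]
ee_rot: [[0.189, -0.982, -0.002], [-0.982, -0.189, 0.001], [-0.001, 0.001, -1.0]]
wrist_force: [-0.3, -0.8, 0.3]
gripper_width: 0.299
gripper_force: 0.0
```

Call:
jog_arm:
  increments:
    - [0,0,0.2,0]
    - [0,0,0.25,0]
    - [0,0,0,0]
    - [0,-0.1,0,0]
    - [0,-0.1,0,0]
    - [0,-0.1,0,0]
    - [0,-0.06,0,0]
    - [0,0,0,0]

```text
time_s: 31.45
tcp_pos: [0.499, -0.3937, 0.3791]
ee_rot: [[0.189, -0.982, -0.001], [-0.982, -0.189, -0.0], [0.0, 0.001, -1.0]]
wrist_force: [-1.4, -1.5, 0.7]
gripper_width: 0.297
gripper_force: 0.8
```

```bash
python3 -c "
from h import *
plan((.4912,-.3954,.196),190.8)"
```

```text
tip [ 0.4989 -0.3937  0.1971] yaw -169.08 turn units 0.03 shift units x 0.01 y 0.39 z 0.06 t 31.45 w 25.8
```

Light contact (1.4 N). Now swing along the arc.

Call:
jog_arm:
  increments:
    - [-0.04,-0.17,0,-1]
    - [-0.04,-0.17,0,-1]
    - [-0.04,-0.17,0,-1]
    - [-0.04,-0.17,0,-1]
    - [-0.04,-0.17,0,-1]
    - [-0.04,-0.17,0,-1]
    - [-0.04,-0.17,0,-1]
    - [-0.04,-0.17,0,-1]
    - [-0.04,-0.17,0,-1]
    - [-0.04,-0.17,0,-1]

```text
time_s: 32.45
tcp_pos: [0.523, -0.3703, 0.3792]
ee_rot: [[0.838, -0.546, -0.001], [-0.546, -0.838, -0.002], [0.0, 0.002, -1.0]]
wrist_force: [-2.1, -3.9, -0.1]
gripper_width: 0.299
gripper_force: 1.9
```

```bash
python3 -c "
from h import *
s=sense();t=s['tcp_pos'][:2]-[.483,-.3534];a=np.radians(yaw(s));y=np.array([np.cos(a),np.sin(a)]);x=np.array([-y[1],y[0]])
print('tool rel pivot x,y mm',t@x*1e3,t@y*1e3,yaw(s),s['joints'])
C=cam('top');I=eyes.capture('top');h=cv2.cvtColor(I,cv2.COLOR_BGR2HSV)"
```

```text
tool rel pivot x,y mm 42.711726609012835 -7.6817829480087445 -123.08365935817609 [-20.8397355   24.56708504   0.62792424   0.1017932  -66.05977443
  77.71478748]
```

Call:
jog_arm:
  increments:
    - [-0.04,-0.17,0,-1]
    - [-0.04,-0.17,0,-1]
    - [-0.04,-0.17,0,-1]
    - [-0.04,-0.17,0,-1]
    - [-0.04,-0.17,0,-1]
    - [-0.04,-0.17,0,-1]
    - [-0.04,-0.17,0,-1]
    - [-0.02,-0.09,0,-0.5]
    - [0,-0.03,0,0]
    - [0,0,0,0]

```text
time_s: 33.5
tcp_pos: [0.5259, -0.3439, 0.3793]
ee_rot: [[1.0, 0.018, 0.002], [0.018, -1.0, -0.002], [0.002, 0.002, -1.0]]
wrist_force: [0.2, -4.2, -1.4]
gripper_width: 0.296
gripper_force: 2.5
```

Call:
jog_arm:
  increments:
    - [0,-0.05,0,0]
    - [0,0,0,0]
    - [0,0,0,0]

```text
time_s: 33.8
tcp_pos: [0.5259, -0.3431, 0.3793]
ee_rot: [[1.0, 0.018, 0.002], [0.018, -1.0, -0.002], [0.002, 0.002, -1.0]]
wrist_force: [0.3, -5.9, -2.2]
gripper_width: 0.299
gripper_force: 2.8
```

```bash
python3 -c "
from h import *
s=sense();t=s['tcp_pos'][:2]-[.483,-.3534];a=np.radians(yaw(s));y=np.array([np.cos(a),np.sin(a)]);x=np.array([-y[1],y[0]])
print('tool rel pivot x,y mm',t@x*1e3,t@y*1e3,yaw(s)+360,s['wrist_force'])
print(eyes.capture('scene').shape,[(d['centre'],d['conf']) for d in eyes.spot_in('scene','lever_tab')])"
```

```text
tool rel pivot x,y mm 43.11397710265246 -9.580641781031119 271.0140563027261 [ 0.33624463 -5.94374503 -2.15808852]
(400, 640, 3) [([0.5265, -0.3495, 0.1916], 0.4)]
```

Call:
jog_arm:
  increments:
    - [0,-0.05,0,0]
    - [0,-0.05,0,0]
    - [0,-0.05,0,0]
    - [0,0,0,0]
    - [0,0,0,0]

```text
time_s: 34.4
tcp_pos: [0.5258, -0.3418, 0.3794]
ee_rot: [[1.0, 0.017, 0.003], [0.017, -1.0, -0.006], [0.003, 0.006, -1.0]]
wrist_force: [1.4, -13.1, -3.6]
gripper_width: 0.3
gripper_force: 6.7
```

Force climbs to 13 N, so the lever is hard on its stop. Lift clear.

Call:
jog_arm:
  increments:
    - [0,0.1,0,0]
    - [0,0,-1,0]
    - [0,0,-1,0]
    - [0,0,-1,0]
    - [0,0,0,0]
    - [0,0,0,0]
    - [0,0,0,0]
    - [0,0,0,0]
    - [0,0,0,0]
    - [0,0,0,0]
  grip: 0

```text
time_s: 35.4
tcp_pos: [0.5255, -0.3412, 0.4384]
ee_rot: [[1.0, 0.02, -0.001], [0.02, -1.0, 0.0], [-0.001, -0.0, -1.0]]
wrist_force: [-0.4, -0.2, 0.3]
gripper_width: 0.007
gripper_force: 0.0
```

```bash
python3 -c "
from h import *
S=eyes.capture('scene');T=eyes.capture('top')
for I,b in((T,(430,500,220,310)),(S,(185,265,120,190))):
    h=cv2.cvtColor(I,cv2.COLOR_BGR2HSV);m=(((h[...,0]<8)|(h[...,0]>170))&(h[...,1]>120)&(h[...,2]>90)).astype(np.uint8)
    M=np.zeros_like(m);M[b[2]:b[3],b[0]:b[1]]=m[b[2]:b[3],b[0]:b[1]]
    n,l,st,ce=cv2.connectedComponentsWithStats(M); print([(ce[i],st[i].tolist()) for i in range(1,n) if st[i,4]>3])
for n,y in(('red',-.058),('orange',.055)):
  for q,J in(('scene',S),('top',T)): print(n,q,onboard(n,J,cam(q),y))
cv2.imwrite('pics/s5.png',S)
plan((.4463,-.3385,.205),271)
plan((.4463,-.3385,.205),188)
"
```

```text
[(array([486.71428571, 241.32142857]), [483, 240, 8, 4, 28]), (array([455.58974359, 263.17948718]), [452, 260, 8, 7, 39])]
[(array([194.56756757, 142.7027027 ]), [192, 139, 6, 9, 37]), (array([226.85714286, 141.17857143]), [224, 139, 7, 5, 28])]
red scene (array([ 0.028 , -0.0646]), array([0.0486, 0.0544]), -1.0, array([ 0.0009, -0.0894]), array([ 0.0551, -0.04  ]))
red top (array([ 0.0289, -0.0569]), array([0.0578, 0.0407]), 1.4, array([-0.0003, -0.0779]), array([ 0.0579, -0.0367]))
orange scene (array([0.028 , 0.0438]), array([0.0504, 0.054 ]), -0.1, array([0.001 , 0.0186]), array([0.055, 0.069]))
orange top (array([0.0289, 0.0524]), array([0.0581, 0.041 ]), 0.1, array([-0.0002,  0.0319]), array([0.0579, 0.0729]))
tip [ 0.5255 -0.3412  0.2567] yaw -88.88 turn units 0.03 shift units x -3.96 y -0.20 z 2.59 t 35.5 w 0.6
tip [ 0.5255 -0.3412  0.2567] yaw -88.88 turn units 18.13 shift units x -0.68 y 3.90 z 2.59 t 35.5 w 0.6
```

The lever is back at rest and the gates are unmoved. Now the shutter.

Call:
jog_arm:
  increments:
    - [-0.99,-0.05,0,0]
    - [-0.99,-0.05,0,0]
    - [-0.99,-0.05,0,0]
    - [-0.99,-0.05,0.5,0]
    - [0,0,1,0]
    - [0,0,1,0]
    - [0,0,0,0]
    - [0,0,0,0]

```text
time_s: 36.3
tcp_pos: [0.4464, -0.339, 0.3893]
ee_rot: [[1.0, 0.02, -0.0], [0.02, -1.0, -0.001], [-0.0, 0.001, -1.0]]
wrist_force: [0.9, -0.2, 0.7]
gripper_width: 0.005
gripper_force: 0.0
```

```bash
python3 -c "
from h import *
plan((.4463,-.3385,.190),271)
"
```

```text
tip [ 0.4464 -0.339   0.2073] yaw -88.86 turn units 0.03 shift units x -0.00 y -0.03 z 0.87 t 36.3 w 0.4
```

Call:
jog_arm:
  increments:
    - [0,0,0.2,0]
    - [0,0,0.2,0]
    - [0,0,0.2,0]
    - [0,0,0.2,0]
    - [0,0,0.1,0]
    - [0,0,0.1,0]
    - [0,0,0,0]

```text
time_s: 37.0
tcp_pos: [0.4463, -0.3388, 0.3693]
ee_rot: [[1.0, 0.02, 0.0], [0.02, -1.0, -0.0], [0.0, 0.0, -1.0]]
wrist_force: [-0.7, 1.0, 3.7]
gripper_width: 0.007
gripper_force: 1.8
```

Call:
jog_arm:
  increments:
    - [0,0,0.1,0]
    - [0,0,0.05,0]
    - [0,0,0,0]
    - [0,0,0,0]

```text
time_s: 37.4
tcp_pos: [0.4462, -0.3387, 0.3676]
ee_rot: [[1.0, 0.02, 0.001], [0.02, -1.0, -0.001], [0.001, 0.001, -1.0]]
wrist_force: [-1.3, 3.5, 8.7]
gripper_width: 0.007
gripper_force: 4.5
```

Call:
jog_arm:
  increments:
    - [0,0,0.06,0]
    - [0,0,0,0]
    - [0,0,0,0]
    - [0,0,0,0]

```text
time_s: 37.8
tcp_pos: [0.4461, -0.3386, 0.3674]
ee_rot: [[1.0, 0.021, 0.001], [0.021, -1.0, -0.001], [0.001, 0.001, -1.0]]
wrist_force: [-1.9, 4.9, 13.4]
gripper_width: 0.006
gripper_force: 6.7
```

Call:
jog_arm:
  increments:
    - [0,0,-0.5,0]
    - [0,0,-1,0]
    - [0,0,-1,0]
    - [0,0,-1,0]
    - [0,0,-1,0]
    - [0,0,0,1]
    - [0,0,0,1]
    - [0,0,0,1]
    - [0,0,0,1]
    - [0,0,0,1]
  grip: 60

```text
time_s: 38.8
tcp_pos: [0.4462, -0.3389, 0.4541]
ee_rot: [[0.927, -0.375, -0.001], [-0.375, -0.927, 0.001], [-0.001, -0.0, -1.0]]
wrist_force: [-0.1, 0.4, 0.7]
gripper_width: 0.68
gripper_force: 0.0
```

```bash
python3 -c "
from h import *
S=eyes.capture('scene');T=eyes.capture('top')
for n,y in(('red',-.058),('orange',.055)):
  for q,J in(('scene',S),('top',T)): print(n,q,onboard(n,J,cam(q),y))
plan(board(.027,.0526,.006)+[0,0,.06],185.66)
"
```

```text
red scene (array([ 0.028 , -0.0646]), array([0.0488, 0.0543]), -0.9, array([ 0.0009, -0.0894]), array([ 0.0551, -0.04  ]))
red top (array([ 0.0289, -0.0569]), array([0.0578, 0.0408]), 1.4, array([-0.0003, -0.0779]), array([ 0.0579, -0.0367]))
orange scene (array([0.028 , 0.0438]), array([0.0504, 0.054 ]), -0.1, array([0.001 , 0.0186]), array([0.055, 0.069]))
orange top (array([0.0288, 0.0524]), array([0.0582, 0.0408]), 0.3, array([-0.0003,  0.0321]), array([0.0579, 0.0729]))
tip [ 0.4461 -0.3388  0.2722] yaw -111.80 turn units 13.64 shift units x -28.61 y -4.93 z 7.09 t 38.9 w 59.7
```

Shutter bottomed out (13 N, no more travel), and the gates are still in place. Now fetch the gates back to the tray, orange first.

Call:
jog_arm:
  increments:
    - [0,0,0,1]
    - [0,0,0,1]
    - [0,0,0,1]
    - [0,0,0,1]
    - [0,0,0,1]
    - [0,0,0,1]
    - [0,0,0,1]
    - [-0.5,0,0,1]
    - [-1,0,0,1]
    - [-1,0,0,1]

```text
time_s: 39.9
tcp_pos: [0.4205, -0.2956, 0.454]
ee_rot: [[0.378, -0.926, -0.001], [-0.926, -0.378, 0.001], [-0.001, 0.001, -1.0]]
wrist_force: [0.6, 0.8, 0.6]
gripper_width: 0.687
gripper_force: 0.0
```

Call:
jog_arm:
  increments:
    - [-1,0,0,0.91]
    - [-1,0,0,0.91]
    - [-1,0,0,0.91]
    - [-1,0,0,0.91]
    - [-1,0,0,0]
    - [-1,0,0,0]
    - [-1,0,0,0]
    - [-1,0,0,0]
    - [-1,0,0,0]
    - [-1,0,0,0]

```text
time_s: 40.9
tcp_pos: [0.3866, -0.0991, 0.4546]
ee_rot: [[0.101, -0.995, 0.0], [-0.995, -0.101, 0.0], [-0.0, -0.0, -1.0]]
wrist_force: [-0.1, -0.3, -0.5]
gripper_width: 0.689
gripper_force: 0.0
```

```bash
python3 -c "
from h import *
plan((.4865,.2392,.13),185.66)
"
```

```text
tip [ 0.3866 -0.099   0.2726] yaw -174.22 turn units 0.03 shift units x -16.34 y -6.64 z 7.13 t 40.9 w 60.0
```

Call:
jog_arm:
  increments:
    - [-1,-0.4,0.2,0]
    - [-1,-0.4,0.4,0]
    - [-1,-0.4,0.5,0]
    - [-1,-0.4,0.5,0]
    - [-1,-0.4,0.5,0]
    - [-1,-0.4,0.5,0]
    - [-1,-0.4,0.5,0]
    - [-1,-0.4,0.5,0]
    - [-1,-0.4,0.5,0]
    - [-1,-0.4,0.5,0]
  grip: 56

```text
time_s: 41.9
tcp_pos: [0.4467, 0.108, 0.3622]
ee_rot: [[0.101, -0.995, -0.0], [-0.995, -0.101, 0.0], [-0.0, 0.0, -1.0]]
wrist_force: [0.3, 0.4, 0.4]
gripper_width: 0.646
gripper_force: 0.0
```

Call:
jog_arm:
  increments:
    - [-1,-0.4,0.4,0]
    - [-1,-0.4,0.4,0]
    - [-1,-0.4,0.4,0]
    - [-1,-0.4,0.4,0]
    - [-1,-0.4,0.4,0]
    - [-1,-0.4,0.3,0]
    - [-0.34,-0.24,0.2,0]
    - [0,0,0,0]
    - [0,0,0,0]

```text
time_s: 42.8
tcp_pos: [0.4865, 0.2382, 0.3126]
ee_rot: [[0.099, -0.995, -0.001], [-0.995, -0.099, -0.001], [0.0, 0.001, -1.0]]
wrist_force: [-0.2, 0.6, -0.4]
gripper_width: 0.642
gripper_force: 0.0
```

```bash
python3 -c "
from h import *
plan((.4865,.2392,.0705),185.66)
"
```

```text
tip [0.4864 0.2381 0.1306] yaw -174.32 turn units 0.00 shift units x -0.05 y -0.01 z 3.01 t 42.8 w 55.9
```

Call:
jog_arm:
  increments:
    - [-0.05,0,0.6,0]
    - [0,0,0.6,0]
    - [0,0,0.6,0]
    - [0,0,0.6,0]
    - [0,0,0.4,0]
    - [0,0,0.15,0]
    - [0,0,0,0]
    - [0,0,0,0]

```text
time_s: 43.6
tcp_pos: [0.4867, 0.2397, 0.254]
ee_rot: [[0.099, -0.995, 0.001], [-0.995, -0.099, 0.001], [-0.0, -0.001, -1.0]]
wrist_force: [-0.0, 0.6, -0.5]
gripper_width: 0.646
gripper_force: 0.0
```

Call:
jog_arm:
  increments:
    - [0,0,0,0]
    - [0,0,0,0]
    - [0,0,0,0]
    - [0,0,0,0]
    - [0,0,0,0]
    - [0,0,0,0]
  grip: 20

```text
time_s: 44.2
tcp_pos: [0.4866, 0.2396, 0.2541]
ee_rot: [[0.099, -0.995, 0.001], [-0.995, -0.099, 0.0], [-0.0, -0.001, -1.0]]
wrist_force: [-0.3, 0.2, 1.7]
gripper_width: 0.45
gripper_force: 30.0
```

Call:
jog_arm:
  increments:
    - [0,0,-0.5,0]
    - [0,0,-1,0]
    - [0,0,-1,0]
    - [0,0,-1,0]
    - [0,0,-1,0]
    - [1,0,0,0]
    - [1,0,0,0]
    - [1,0,0,0]
    - [1,0,0,0]
    - [1,0,0,0]

```text
time_s: 45.2
tcp_pos: [0.4962, 0.1391, 0.3443]
ee_rot: [[0.099, -0.995, 0.0], [-0.995, -0.099, 0.0], [-0.0, -0.0, -1.0]]
wrist_force: [0.9, 0.1, -0.2]
gripper_width: 0.457
gripper_force: 30.0
```

```bash
cat >> h.py <<'E'
TC=np.array([.581,-.1255]); TA=7.1
def tray(x,y,z): return np.r_[TC+Rz(TA)@[x,y],z]
E
python3 -c "
from h import *
print(tray(-.05,0,0),tray(.05,0,0)); plan(tray(-.05,0,.07),187.1)
"
```

```text
[ 0.5313834  -0.13168007  0.        ] [ 0.6306166  -0.11931993  0.        ]
tip [0.4963 0.1392 0.1623] yaw -174.31 turn units -0.31 shift units x 13.66 y -0.07 z 4.61 t 45.2 w 39.7
```

Call:
jog_arm:
  increments:
    - [1,0,0,-0.31]
    - [1,0,0,0]
    - [1,0,0,0]
    - [1,0,0,0]
    - [1,0,0,0]
    - [1,0,0,0]
    - [1,0,0,0]
    - [1,0,0,0]
    - [1,0,0,0]
    - [1,0,0,0]

```text
time_s: 46.2
tcp_pos: [0.5205, -0.0594, 0.3443]
ee_rot: [[0.124, -0.992, 0.0], [-0.992, -0.124, 0.0], [-0.0, -0.0, -1.0]]
wrist_force: [0.2, 0.5, -0.5]
gripper_width: 0.454
gripper_force: 30.0
```

Call:
jog_arm:
  increments:
    - [1,0,0,0]
    - [1,0,0,0]
    - [1,0,0.5,0]
    - [0.66,0,1,0]
    - [0,0,1,0]
    - [0,0,1,0]
    - [0,0,1,0]
    - [0,0,0,0]
    - [0,0,0,0]

```text
time_s: 47.1
tcp_pos: [0.5299, -0.1312, 0.2543]
ee_rot: [[0.124, -0.992, -0.0], [-0.992, -0.124, -0.0], [0.0, 0.0, -1.0]]
wrist_force: [1.4, 0.3, -0.8]
gripper_width: 0.452
gripper_force: 30.0
```

```bash
python3 -c "
from h import *
plan(tray(-.05,0,.012),187.1)
T=eyes.capture('top');print(onboard('red',T,cam('top'),-.058))
"
```

```text
tip [ 0.5299 -0.1313  0.0723] yaw -172.87 turn units 0.01 shift units x 0.03 y -0.07 z 3.01 t 47.1 w 39.3
(array([ 0.029 , -0.0576]), array([0.0577, 0.04  ]), 2.1, array([-0.0003, -0.0779]), array([ 0.058 , -0.0367]))
```

Call:
jog_arm:
  increments:
    - [0,0,0.6,0]
    - [0,0,0.6,0]
    - [0,0,0.6,0]
    - [0,0,0.3,0]
    - [0,0,0.15,0]
    - [0,0,0.15,0]
    - [0,0,0.15,0]
    - [0,0,0.15,0]
    - [0,0,0,0]
    - [0,0,0,0]

```text
time_s: 48.15
tcp_pos: [0.5296, -0.1302, 0.2019]
ee_rot: [[0.124, -0.992, -0.0], [-0.992, -0.124, 0.001], [-0.001, 0.0, -1.0]]
wrist_force: [-4.9, 7.4, 15.2]
gripper_width: 0.452
gripper_force: 30.0
```

Call:
jog_arm:
  increments:
    - [0,0,0.1,0]
    - [0,0,0.1,0]
    - [0,0,0.05,0]
    - [0,0,0,0]
    - [0,0,0,0]

```text
time_s: 48.65
tcp_pos: [0.5296, -0.1299, 0.1972]
ee_rot: [[0.124, -0.992, 0.0], [-0.992, -0.124, 0.001], [-0.001, -0.0, -1.0]]
wrist_force: [-6.0, 9.8, 17.2]
gripper_width: 0.456
gripper_force: 30.0
```

```bash
python3 -c "
from h import *
plan(tray(-.05,0,.012),187.1)
"
```

```text
tip [ 0.5296 -0.1298  0.0152] yaw -172.85 turn units 0.01 shift units x 0.11 y -0.08 z 0.16 t 48.65 w 39.7
```

Call:
jog_arm:
  increments:
    - [0,0,0.08,0]
    - [0,0,0.08,0]
    - [0,0,0,0]
    - [0,0,0,0]

```text
time_s: 49.05
tcp_pos: [0.5298, -0.13, 0.1939]
ee_rot: [[0.125, -0.992, 0.001], [-0.992, -0.125, 0.001], [-0.001, -0.001, -1.0]]
wrist_force: [-5.3, 8.3, 16.2]
gripper_width: 0.456
gripper_force: 30.0
```

Call:
jog_arm:
  increments:
    - [0,0,0,0]
    - [0,0,0,0]
    - [0,0,0,0]
    - [0,0,0,0]
  grip: 54

```text
time_s: 49.45
tcp_pos: [0.5297, -0.1313, 0.1912]
ee_rot: [[0.123, -0.992, -0.0], [-0.992, -0.123, -0.0], [-0.0, 0.0, -1.0]]
wrist_force: [0.6, 0.0, 0.1]
gripper_width: 0.613
gripper_force: 0.0
```

Call:
jog_arm:
  increments:
    - [0,0,-1,0]
    - [0,0,-1,0]
    - [0,0,-1,0]
    - [0,0,-1,0]
    - [0,0,-1,0]
    - [0,0,-1,0]
    - [-1,-0.2,-1,0]
    - [-1,-0.2,0,0]
    - [-1,-0.2,0,0]
    - [-1,-0.2,0,0.31]

```text
time_s: 50.45
tcp_pos: [0.5356, -0.0493, 0.3315]
ee_rot: [[0.098, -0.995, -0.0], [-0.995, -0.098, 0.0], [-0.0, 0.0, -1.0]]
wrist_force: [0.7, 0.3, 0.5]
gripper_width: 0.619
gripper_force: 0.0
```

```bash
python3 -c "
from h import *
for q in('top','scene'):
  I=eyes.capture(q);print(q,gate(cam(q),I,'orange',(.53,-.13),z=.016),onboard('red',I,cam(q),-.058))
print(tray(-.05,0,0))
plan((.5962,.2500,.13),185.66)
"
```

```text
top (array([ 0.53009741, -0.12531345]), -83.13032245635986, array([0.05405588, 0.0399475 ]), array([345.95528455, 223.11382114])) (array([ 0.0292, -0.0584]), array([0.0576, 0.0378]), 1.4, array([ 0.0007, -0.0779]), array([ 0.058 , -0.0389]))
scene (array([ 0.53797144, -0.12260498]), -83.13916158676147, array([0.05420925, 0.05025806]), array([307.59437751, 235.74297189])) (array([ 0.028 , -0.0646]), array([0.0486, 0.0544]), -1.0, array([ 0.0009, -0.0894]), array([ 0.0551, -0.04  ]))
[ 0.5313834  -0.13168007  0.        ]
tip [ 0.5358 -0.0483  0.1493] yaw -174.20 turn units 0.03 shift units x -14.54 y -4.47 z 0.97 t 50.55 w 54.2
```

Orange lies flat in the tray (54 x 40 mm seen from above). Now red.

Call:
jog_arm:
  increments:
    - [-1,-0.3,0,0]
    - [-1,-0.3,0,0]
    - [-1,-0.3,0,0]
    - [-1,-0.3,0,0]
    - [-1,-0.3,0,0]
    - [-1,-0.3,0,0]
    - [-1,-0.3,0,0]
    - [-1,-0.3,0,0]
    - [-1,-0.3,0,0]
    - [-1,-0.3,0,0]
  grip: 56

```text
time_s: 51.55
tcp_pos: [0.5759, 0.1563, 0.3314]
ee_rot: [[0.099, -0.995, -0.0], [-0.995, -0.099, -0.0], [0.0, 0.0, -1.0]]
wrist_force: [0.2, 0.0, -0.1]
gripper_width: 0.645
gripper_force: 0.0
```

Call:
jog_arm:
  increments:
    - [-1,-0.3,0,0]
    - [-1,-0.3,0,0]
    - [-1,-0.3,0,0]
    - [-1,-0.3,0.4,0]
    - [-0.54,-0.27,0.5,0]
    - [0,0,0,0]
    - [0,0,0,0]

```text
time_s: 52.25
tcp_pos: [0.5957, 0.2483, 0.3124]
ee_rot: [[0.099, -0.995, -0.002], [-0.995, -0.099, -0.002], [0.001, 0.002, -1.0]]
wrist_force: [0.1, 0.0, 0.5]
gripper_width: 0.639
gripper_force: 0.0
```

```bash
python3 -c "
from h import *
plan((.5962,.2500,.0715),185.66)
"
```

```text
tip [0.5954 0.2481 0.1304] yaw -174.32 turn units 0.01 shift units x -0.09 y -0.05 z 2.95 t 52.25 w 55.6
```

Call:
jog_arm:
  increments:
    - [-0.09,-0.05,0.6,0]
    - [0,0,0.6,0]
    - [0,0,0.6,0]
    - [0,0,0.6,0]
    - [0,0,0.4,0]
    - [0,0,0.15,0]
    - [0,0,0,0]
    - [0,0,0,0]

```text
time_s: 53.05
tcp_pos: [0.5969, 0.2505, 0.255]
ee_rot: [[0.099, -0.995, 0.001], [-0.995, -0.099, 0.0], [-0.0, -0.001, -1.0]]
wrist_force: [0.2, -0.2, -0.2]
gripper_width: 0.639
gripper_force: 0.0
```

Call:
jog_arm:
  increments:
    - [0,0,0,0]
    - [0,0,0,0]
    - [0,0,0,0]
    - [0,0,0,0]
    - [0,0,0,0]
    - [0,0,0,0]
  grip: 20

```text
time_s: 53.65
tcp_pos: [0.5967, 0.2504, 0.2549]
ee_rot: [[0.099, -0.995, 0.0], [-0.995, -0.099, 0.0], [-0.0, -0.001, -1.0]]
wrist_force: [-2.3, 0.4, 2.7]
gripper_width: 0.453
gripper_force: 30.0
```

Call:
jog_arm:
  increments:
    - [0,0,-0.5,0]
    - [0,0,-1,0]
    - [0,0,-1,0]
    - [0,0,-1,0]
    - [0,0,-1,0]
    - [1,0,0,0]
    - [1,0,0,0]
    - [1,0,0,0]
    - [1,0,0,0]
    - [1,0,0,-0.31]

```text
time_s: 54.65
tcp_pos: [0.6065, 0.1484, 0.3436]
ee_rot: [[0.123, -0.992, -0.002], [-0.992, -0.123, -0.001], [0.001, 0.002, -1.0]]
wrist_force: [1.0, -0.1, -0.6]
gripper_width: 0.456
gripper_force: 30.0
```

```bash
python3 -c "
from h import *
plan(tray(.05,0,.07),187.1)
"
```

```text
tip [0.6062 0.1482 0.1616] yaw -172.93 turn units -0.01 shift units x 13.42 y 0.44 z 4.58 t 54.65 w 39.6
```

Call:
jog_arm:
  increments:
    - [1,0.04,0,0]
    - [1,0.04,0,0]
    - [1,0.04,0,0]
    - [1,0.04,0,0]
    - [1,0.04,0,0]
    - [1,0.04,0,0]
    - [1,0.04,0,0]
    - [1,0.04,0,0]
    - [1,0.04,0,0]
    - [1,0.04,0,0]

```text
time_s: 55.65
tcp_pos: [0.6229, -0.051, 0.3437]
ee_rot: [[0.122, -0.992, -0.002], [-0.992, -0.122, -0.0], [0.0, 0.002, -1.0]]
wrist_force: [0.5, 1.0, -0.3]
gripper_width: 0.448
gripper_force: 30.0
```

Call:
jog_arm:
  increments:
    - [1,0,0,0]
    - [1,0,0,0]
    - [1,0,0.5,0]
    - [0.42,0,1,0]
    - [0,0,1,0]
    - [0,0,1,0]
    - [0,0,1,0]
    - [0,0,0,0]
    - [0,0,0,0]

```text
time_s: 56.55
tcp_pos: [0.6316, -0.1175, 0.2542]
ee_rot: [[0.123, -0.992, -0.001], [-0.992, -0.123, -0.001], [0.0, 0.001, -1.0]]
wrist_force: [0.5, -0.2, -0.0]
gripper_width: 0.451
gripper_force: 30.0
```

```bash
python3 -c "
from h import *
plan(tray(.05,0,.012),187.1)
"
```

```text
tip [ 0.6313 -0.1176  0.0722] yaw -172.93 turn units -0.01 shift units x 0.08 y 0.05 z 3.01 t 56.55 w 39.2
```

Call:
jog_arm:
  increments:
    - [0,0,0.6,0]
    - [0,0,0.6,0]
    - [0,0,0.6,0]
    - [0,0,0.3,0]
    - [0,0,0.15,0]
    - [0,0,0.15,0]
    - [0,0,0.15,0]
    - [0,0,0.15,0]
    - [0,0,0,0]
    - [0,0,0,0]

```text
time_s: 57.55
tcp_pos: [0.6319, -0.1153, 0.2038]
ee_rot: [[0.125, -0.992, 0.001], [-0.992, -0.125, 0.0], [-0.0, -0.001, -1.0]]
wrist_force: [-6.3, 6.0, 14.2]
gripper_width: 0.454
gripper_force: 30.0
```

Call:
jog_arm:
  increments:
    - [0,0,0.1,0]
    - [0,0,0.1,0]
    - [0,0,0.08,0]
    - [0,0,0.08,0]
    - [0,0,0.05,0]
    - [0,0,0,0]
    - [0,0,0,0]

```text
time_s: 58.25
tcp_pos: [0.6322, -0.1148, 0.196]
ee_rot: [[0.125, -0.992, 0.002], [-0.992, -0.125, 0.001], [-0.001, -0.002, -1.0]]
wrist_force: [-6.1, 8.0, 15.8]
gripper_width: 0.457
gripper_force: 30.0
```

Call:
jog_arm:
  increments:
    - [0,0,0,0]
    - [0,0,0,0]
    - [0,0,0,0]
    - [0,0,0,0]
  grip: 54

```text
time_s: 58.65
tcp_pos: [0.6318, -0.1167, 0.1919]
ee_rot: [[0.123, -0.992, -0.001], [-0.992, -0.123, -0.0], [0.0, 0.001, -1.0]]
wrist_force: [-0.4, 0.7, 0.4]
gripper_width: 0.608
gripper_force: 0.0
```

Call:
jog_arm:
  increments:
    - [0,0,-1,0]
    - [0,0,-1,0]
    - [0,0,-1,0]
    - [0,0,-1,0]
    - [0,0,-1,0]
    - [0,0,-1,0]
    - [-1,0,-1,0]
    - [-1,0,-1,0]
    - [-1,0,0,0]
    - [-1,0,0,0]

```text
time_s: 59.65
tcp_pos: [0.6218, -0.0367, 0.3529]
ee_rot: [[0.123, -0.992, 0.001], [-0.992, -0.123, 0.0], [-0.0, -0.001, -1.0]]
wrist_force: [-0.5, -0.1, -1.8]
gripper_width: 0.623
gripper_force: 0.0
```

```bash
python3 -c "
from h import *
for q in('top','scene'):
  I=eyes.capture(q);print(q,gate(cam(q),I,'orange',(.53,-.13),z=.016),gate(cam(q),I,'red',(.63,-.12),z=.016));cv2.imwrite('pics/%s9.png'%q,I)
W=eyes.capture('wrist');S=I[130:300,160:360]
cv2.imwrite('pics/c9.png',np.hstack([cv2.resize(S,(400,340)),cv2.resize(W[:340],(400,340))]))
"
```

```text
top (array([ 0.52513896, -0.15742733]), -83.29644727706909, array([0.05421756, 0.0396704 ]), array([359.70491803, 225.53278689])) (array([ 0.63252817, -0.11104521]), -83.30269575119019, array([0.05320905, 0.04041106]), array([340.85416667, 179.31666667]))
scene (array([ 0.53262056, -0.15447319]), -83.15716600418091, array([0.05461254, 0.05082849]), array([294.99616858, 233.04597701])) (array([ 0.63969346, -0.10851272]), -83.23256921768188, array([0.05434488, 0.04873824]), array([303.37058824, 267.45294118]))
```

View pics/c9.png

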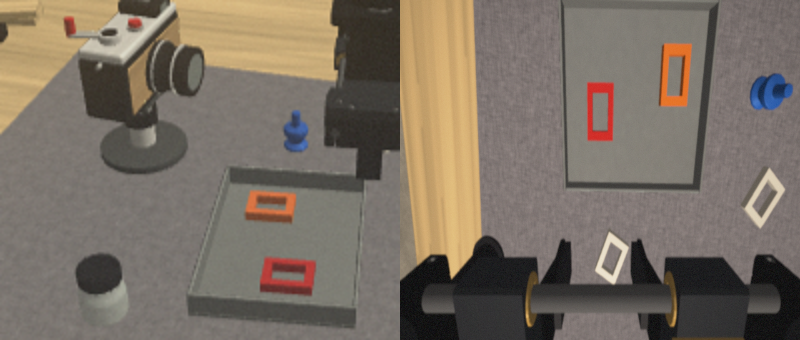

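Both gates lie flat and apart inside the tray. The orange one was knocked about 3 cm along but stayed flat. The lever is at rest and the bystanders stand upright, so I'm handing in.

```bash
python3 -c "
from h import *
print(r.finish_job())"
```

```text
the job is handed in; nothing more can be done
None
```

The job is handed in, with no verdict returned: I set the red and orange gates (the only two present) on the copy board, wound the lever to its stop, pressed the shutter fully, and laid both gates flat and apart in the grey tray.

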